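Charge the bench test furnace and hold its lid over the mouth

ROBOT

A 6-joint arm with a two-finger parallel gripper is mounted at the origin on the work surface. World frame = base frame: x ahead of the robot, y to its left, z up, the work surface at z = 0. Lengths are in m, angles in rad, forces in N, time in s.
With the tool pointing down it reaches from about 0.225 to 0.875 m from the base axis. Payload 3.4 kg.
Tool frame: the origin (TCP) lies at the very end of the fingers, on their centre line; the grasp point (between the pads) lies 19 mm behind it (grip_depth is the distance from the TCP to the grasp point, in m); x points along the fingers, z is the direction in which the jaws open and shut, and the axes are right-handed (so a half turn about x gives the same grasp; the last joint's range is limited). The gripper opens to 85 mm and grips with 20 to 120 N. Pads are 22 mm wide; open, the fingers measure 114 mm over their backs; the gripper's body (76 mm by 85 mm) begins 54 mm behind the grasp point. The pads swing forward as they close: fully open they stand 13 mm farther back than shut.
Start: joints at [-1.265, 0.276, 1.505, -0, 1.361, -0.121], TCP at [0.238, -0.523, 0.231] pointing down, gripper open.
Joint ranges: [-2.89, 2.89], [-0.75, 2.08], [0.22, 2.7], [-1.18, 4.32], [0.11, 2.71], [-2.7, 2.7]. Speed limits (rad/s): [2.57, 2.57, 3.14, 3.14, 3.14, 3.14].

INTERFACE

Orientations are given as a unit quaternion [w, x, y, z].
In Python, from rig import get_state, get_image, sign_off, grip_depth gives the robot as it stands. The module is installed in compiled form; this text tells all that it offers.
- The arm moves only by the tool arm_command, never from a script. Its argument "series" is a list of rows, each an object with "dp": the shift along the tool's x, y, z scaled (see below), a list of three; "angular": the turn, a rotation vector about the tool's x, y, z scaled (see below), a list of three; "gripper": the finger opening in mm, from 0 to 85.4. A call has exactly 8 rows; each row shifts and turns the pose as measured when the row begins, along the tool's axes as they then stand; what a row does not reach is not made up. The controller multiplies each number of a shift by 0.12 m and each number of a turn by 90 degrees. A row lasts 1/8 s, in which the tool goes at most 62.5 mm and 10.7 degrees, less where a joint would pass 70% of its speed; a pose out of reach is approached as far as the arm can. A call with a number of a shift or a turn outside -1 to 1 is refused whole. A call with a gripper value outside its range is refused whole. The fingers move at their own pace and stop on an object; "grip_force" is the grip in N (left out, the last holds). Time passes only in rows, so rows that do not move let the fingers close, or fill a call up. It gives the time, the measured TCP pose, the force and the opening at its end, in the units of the state.
- get_state(): the state, without advancing time (a new reading comes with each control period).
- get_image(name): name is "scene" or "top" or "wrist"; returns a dict with "image" (480x640x3 uint8, blue, green, red), "depth" (480x640 float32, m along the optical axis (not along the pixel's ray), 0 where there is no reading), "mtx" (3x3 intrinsics, pixels), "k1" (the pictures are not rectified: a ray, as slopes to the right and down, at radius r is drawn at 1 + k1 r^2 times it, then the intrinsics apply), "view" (4x4, takes a point from world to camera coordinates); the wrist camera has in their place "mount" (4x4, takes a point from camera to tool coordinates, whose origin is the TCP and whose axes are the tool frame's). Camera axes: x right, y up, looking along -z (the intrinsics and any distortion apply to the point x, -y, -z); pixel columns grow to the right and rows downward; lengths in m; the calibration is good to about 2 mm. A picture is of the moment at which its call begins: read the wrist's pose just before it.
- sign_off(): hands the job in, once; it reports no verdict.
The state is a dict: "clock": time; "qpos": joint angles; "qd": joint speeds; "effort": joint torques, N m; "position": TCP position; "ee_rot": TCP orientation; "contact_force": force on the tool from outside, world axes, zero at the start; "moment": the same for the moment, N m; "width": finger opening in m.
Only numpy, scipy, OpenCV 4.12 (cv2) and the standard library are available. Lean on these libraries where they do the work, as an engineer would, in place of code of your own. Each camera call takes 0.05 s, during which the arm holds its last target. There are 200 camera calls.

TASK

Charge the cold test furnace: seat the blue glass cup fully in the one-dot pocket first and let go, then the amber cup in the two-dot pocket and let go. Then take the furnace lid by its wooden bar, lift it higher than the upright firebrick, carry it across and hold it level, centred and square over the furnace mouth, about 15 mm above the rim, never letting it touch the furnace. Finish while still holding it there, at rest: do not put it down or let go; leave the firebrick and everything else on the bench where it is.

Things in the scene. Friction and masses are not known exactly. Their poses are not given: they have to be found in the camera images.
- furnace: fixed square furnace, galvanised case, cream walls 20 mm thick, 190 x 190 mm outside, rim 74 mm above the bench. Open chamber 150 x 150 mm; its flat hearth, 40 mm above the bench, has two round pockets, 40 mm diameter, 30 mm deep, 72 mm apart along x. Red dots on the +y and -y rims beside each: one for pocket 1, two for pocket 2. Origin: centre of the underside; x, y along the walls, z up.
- pocket1 (a point): centre of the floor of the one-dot pocket, 10 mm above the bench, at furnace x = -36 mm, y = 0; axes as the furnace's. A seated cup's underside rests here and its top is 28 mm above the hearth, 6 mm below the rim.
- pocket2 (a point): centre of the floor of the two-dot pocket, 10 mm above the bench, at furnace x = +36 mm, y = 0; axes as the furnace's.
- mouth (a point): centre of the furnace mouth, level with the top of the rim (74 mm above the bench); axes as the furnace's.
- lid: loose square lid, white board 170 x 170 x 20 mm, steel plate on top (to 24 mm above the underside), about 0.5 kg, flat on the bench, right side up. Wooden bar grip at its centre: 80 mm along the lid's x, 24 mm wide along y, top 64 mm above the underside. Origin: centre of its underside; x along the bar, z up. Any of the four ways round is square to the furnace.
- cup_blue: round white solid ceramic cup, 36 mm diameter, 58 mm tall, about 120 g, filled level with blue glass (disc on its top face) and with a band of the same colour 43 to 51 mm up; stands upright. Origin: centre of its underside; z up along its axis. Goes into pocket 1, first.
- cup_amber: round white solid ceramic cup, 36 mm diameter, 58 mm tall, about 120 g, filled level with amber (orange) glass (disc on its top face) and with a band of the same colour 43 to 51 mm up; stands upright. Origin: centre of its underside; z up along its axis. Goes into pocket 2, second.
- cup_green: round white solid ceramic cup, 36 mm diameter, 58 mm tall, about 120 g, filled level with green glass (disc on its top face) and with a band of the same colour 43 to 51 mm up; stands upright. Origin: centre of its underside; z up along its axis. A bystander: leave it.
- shield_brick: loose cream firebrick standing on its long edge as a heat shield beside the furnace's -y wall, between it and the cups and lid: 230 mm long (its x), 64 mm thick (y), 114 mm tall, 1.4 kg. Origin: centre of its underside. A bystander: leave it standing.
- offcut: loose piece of firebrick 85 x 114 x 64 mm (x, y, z), near the robot on the right. Origin: centre of its underside. A bystander.
- tongs: loose dark steel tongs lying flat, 300 mm long (x), 56 mm across (y), 12 mm high, right side of the bench. Origin: mid-length on the bench. A bystander.
- wrench: loose steel wrench lying flat, left of the furnace. Origin on its underside. A bystander.
- jar: loose amber glass jar with a steel lid, 64 mm diameter, 90 mm tall, behind the work area. Origin: centre of its underside. A bystander.
There are look-alikes about, which are no part of the job. Leave any pink look-alike of the cup_amber alone.

How it is judged:
On the way, in this order (a step that is already met when the one before it is completed fails the run):
1. the blue cup stands seated in the one-dot pocket, released (horizontal distance between cup_blue and pocket1 below 0.007 m and z of cup_blue in the frame of pocket1 below 0.006 m and angle between cup_blue's own z axis and vertical below 0.12 rad and contact force between cup_blue and the fingers below 0.2 N), for 0.2 s.
2. then the amber cup stands seated in the two-dot pocket, released (horizontal distance between cup_amber and pocket2 below 0.007 m and z of cup_amber in the frame of pocket2 below 0.006 m and angle between cup_amber's own z axis and vertical below 0.12 rad and contact force between cup_amber and the fingers below 0.2 N), for 0.2 s.
3. then the lid is lifted higher than the upright firebrick (height (world z) of lid above 0.116 m and contact force between lid and the fingers above 1 N), for 0.1 s.
At the end, for the whole second after the job is handed in: Lid held at rest 5-30 mm above the rim, within 10 mm of centre, level and square within 0.1 rad, not touching furnace, cups or brick; blue cup in pocket 1, amber in pocket 2 (within 7 mm sideways, 6 mm in depth, 0.12 rad, let go); no bystander moved 30 mm, firebrick upright within 0.1 rad (all of step 1 and all of step 2 and horizontal distance between lid and mouth below 0.01 m and z of lid in the frame of mouth between 0.005 and 0.03 m and angle between each of lid, shield_brick's own z axis and vertical below 0.1 rad and (angle between the x axis of lid and the x axis of furnace, either way round below 0.1 rad or angle between the x axis of lid and the y axis of furnace, either way round below 0.1 rad) and contact force between lid and the fingers above 1 N and contact force between lid and furnace below 0.1 N and contact force between lid and cup_blue below 0.1 N and contact force between lid and cup_amber below 0.1 N and contact force between lid and shield_brick below 0.1 N and linear speed of lid below 0.02 m/s and angular speed of lid below 0.2 rad/s and distance of each of shield_brick, offcut, tongs, wrench, jar, cup_green from where it was at the start of the episode below 0.03 m); the arm keeps its last pose, push and grip.
It fails at once if the lid touches the furnace (contact force between lid and furnace above 0.5 N).
It fails at once if a bystander (firebrick, offcut, tongs, wrench, jar, green cup) is moved 30 mm or more (distance of any of shield_brick, offcut, tongs, wrench, jar, cup_green from where it was at the start of the episode above 0.03 m).
It fails at once if the upright firebrick is tipped (angle between shield_brick's own z axis and vertical above 0.2 rad).
It also fails if it takes over 72 s, if anything falls off the work surface, if the arm or the gripper's body presses on something with over 40 N, if the wrist force passes 120 N, or if a joint passes its speed limit or range.

## Working session

There is one attempt and no reset: what is moved stays moved. The work goes in short steps, Python scripts to look and compute and a tool call to move; the robot and the scene stay as the last step left them, time stands still between calls to the robot, and variables do not carry over. Pictures are saved under pics/ and viewed, about 8 in all and at most 12, crops included, and the job is handed in when it is done.

Besides the shell and the picture viewer there is one more tool, called after "Call:" by a JSON object that holds its "api" and its "payload", one argument or row to a line. arm_command: Moves the arm, as the interface text tells. Its arguments: {"type":"object","properties":{"series":{"type":"array","items":{"type":"object","properties":{"dp":{"type":"array","items":{"type":"number"}},"angular":{"type":"array","items":{"type":"number"}},"gripper":{"type":"number"}}}},"grip_force":{"type":"number"}},"required":["series"]}

```bash
mkdir -p pics; cat > h.py <<'E'
import numpy as np, cv2
from rig import get_state, get_image, grip_depth
from scipy.spatial.transform import Rotation as R
def rot(q): return R.from_quat([q[1],q[2],q[3],q[0]]).as_matrix()
def c2w(d,s=None):
    if 'view' in d: return np.linalg.inv(np.array(d['view']))
    T=np.eye(4);T[:3,:3]=rot(s['ee_rot']);T[:3,3]=s['position'];return T@np.array(d['mount'])
def cloud(d,s=None):
    h,w=d['depth'].shape;u,v=np.meshgrid(np.arange(w),np.arange(h))
    return pts(d,np.stack([u.ravel(),v.ravel()],1),d['depth'].ravel(),s).reshape(h,w,3)
def rays(d,px):
    K=np.array(d['mtx']);px=np.asarray(px,float)
    y=np.stack([(px[:,0]-K[0,2])/K[0,0],(px[:,1]-K[1,2])/K[1,1]],1);x=y.copy()
    for _ in range(20): x=y/(1+d['k1']*(x**2).sum(1,keepdims=True))
    return x
def pts(d,px,z,s=None):
    x=rays(d,px);z=np.asarray(z,float)
    c=np.stack([x[:,0]*z,-x[:,1]*z,-z,np.ones(len(z))],1)
    return (c@c2w(d,s).T)[:,:3]
def onplane(d,px,h,s=None):
    a=pts(d,px,np.ones(len(px)),s);o=c2w(d,s)[:3,3]
    t=(h-o[2])/(a[:,2]-o[2]);return o+t[:,None]*(a-o)
def local(dw):
    s=get_state();return rot(s['ee_rot']).T@np.array(dw)
E
python3 - <<'E'
from h import *
s=get_state();print(s,grip_depth);print(rot(s['ee_rot']).round(3))
import pickle
D={}
for n in ['top','scene']:
    d=get_image(n);cv2.imwrite(f'pics/{n}0.png',d['image']);D[n]=d
    print(n,d['mtx'],d['k1'],c2w(d,s).round(3))
pickle.dump(D,open('D.pkl','wb'))
E
```

```text
{'clock': 0.0, 'qpos': array([-1.26498288e+00,  2.76613155e-01,  1.50618844e+00,  3.15319067e-05,
        1.36068186e+00, -1.21017572e-01]), 'qd': array([-0.00259673, -0.00037814,  0.00036625, -0.00012518,  0.00046527,
        0.00085772]), 'effort': array([-6.81153942e-04, -4.16771865e+01, -2.45807272e+01,  2.34024455e-04,
        1.10220682e-02, -1.18631743e-05]), 'position': array([ 0.23787346, -0.52288833,  0.23040732]), 'ee_rot': array([ 0.59404732,  0.38319428,  0.59506199, -0.38232337]), 'contact_force': array([-0.84969737, -1.50567863,  0.26878091]), 'moment': array([-0.01652774,  0.03858831, -0.00161441]), 'width': 0.08562551308093991} 0.0187
[[-0.001  0.91   0.414]
 [ 0.002  0.414 -0.91 ]
 [-1.     0.    -0.002]]
top [[437.38399707   0.         315.20402635]
 [  0.         437.38399707 238.84497305]
 [  0.           0.           1.        ]] -0.0015018577974650383 [[ 0.027  0.997 -0.072  0.439]
 [-1.     0.028  0.01  -0.023]
 [ 0.012  0.071  0.997  1.286]
 [ 0.     0.     0.     1.   ]]
scene [[552.2059046    0.         323.89090063]
 [  0.         552.2059046  235.38237342]
 [  0.           0.           1.        ]] -0.07718459722634925 [[ 0.361 -0.614  0.702  1.528]
 [ 0.932  0.227 -0.282 -0.43 ]
 [ 0.014  0.756  0.654  0.995]
 [ 0.     0.     0.     1.   ]]
```

View pics/top0.png

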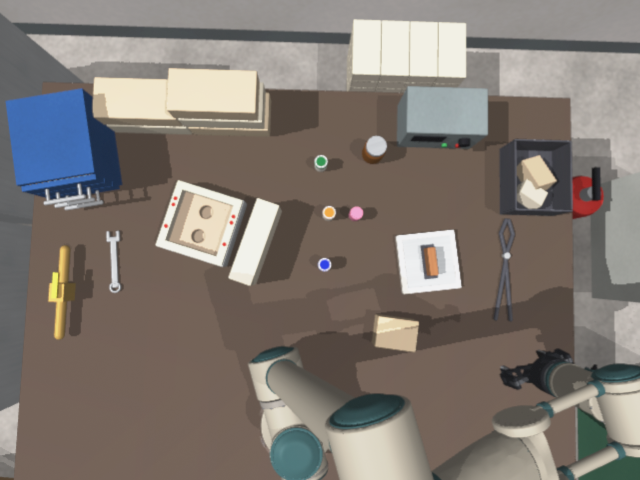

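View pics/scene0.png

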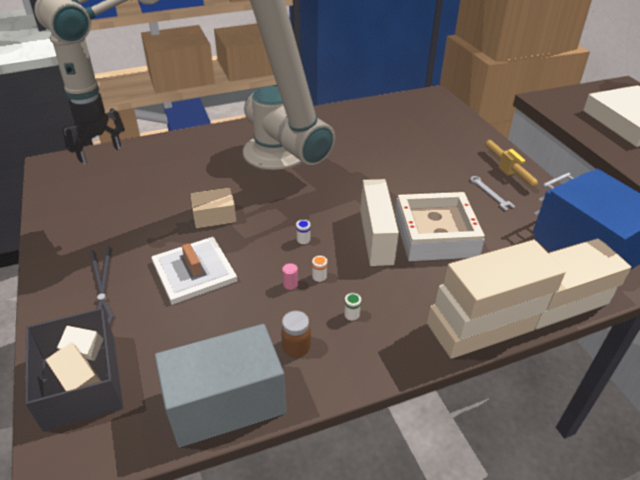

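The top view shows the furnace at (201,223) with pockets at (206,212) and (198,236). The cups are blue (324,265), amber (329,213), pink look-alike (357,213) and green (321,161). The lid is at (429,262) and the brick at (256,241). Next, enlarged crops to read the dots and edges.

```bash
python3 - <<'E'
from h import *
import pickle
D=pickle.load(open('D.pkl','rb'));im=D['top']['image']
a=cv2.resize(im[175:275,150:250],(600,600),interpolation=cv2.INTER_CUBIC)
cv2.imwrite('pics/furn.png',a)
P=cloud(D['top'])
# cups by color
hsv=cv2.cvtColor(im,cv2.COLOR_BGR2HSV)
for n,(u,v) in dict(blue=(324,265),amber=(329,213),pink=(357,213),green=(321,161)).items():
    w=hsv[v-9:v+10,u-9:u+10];m=(w[...,1]>130)&(np.abs(P[v-9:v+10,u-9:u+10,2]-.058)<.006)
    h0=np.median(w[7:12,7:12,0]);m&=np.abs(w[...,0].astype(int)-h0)<8
    yy,xx=np.nonzero(m);px=[[xx.mean()+u-9,yy.mean()+v-9]]
    print(n,len(xx),px,onplane(D['top'],px,.058).round(4),np.median(P[v-9:v+10,u-9:u+10][m],0).round(4))
# rects by height
def rect(n,roi,lo,hi):
    u0,u1,v0,v1=roi;Q=P[v0:v1,u0:u1].reshape(-1,3);m=(Q[:,2]>lo)&(Q[:,2]<hi)
    Q=Q[m];r=cv2.minAreaRect(Q[:,:2].astype(np.float32));print(n,len(Q),r,np.median(Q[:,2]))
    return r
rect('furn rim',(145,250,170,275),.068,.08)
rect('brick',(225,290,190,295),.108,.12)
rect('lid',(385,475,220,305),.012,.035)
rect('bar',(385,475,220,305),.055,.075)
E
```

```text
blue 60 [[np.float64(324.21666666666664), np.float64(264.1333333333333)]] [[ 0.4572 -0.0619  0.058 ]] [ 0.4575 -0.0614  0.0595]
amber 59 [[np.float64(328.77966101694915), np.float64(212.05084745762713)]] [[ 0.6046 -0.0711  0.058 ]] [ 0.6049 -0.0716  0.0586]
pink 0 [[np.float64(nan), np.float64(nan)]] [[nan nan nan]] [nan nan nan]
green 43 [[np.float64(320.5813953488372), np.float64(161.02325581395348)]] [[ 0.7505 -0.0441  0.058 ]] [ 0.7501 -0.0451  0.0588]
furn rim 1821 ((0.5645687580108643, 0.2886727750301361), (0.19224482774734497, 0.19018621742725372), 74.04680633544922) 0.0742006452495001
brick 2018 ((0.5137925148010254, 0.13020309805870056), (0.06492804735898972, 0.22988426685333252), 72.0694808959961) 0.11407415353997008
lid 3127 ((0.4757637679576874, -0.36599984765052795), (0.17037540674209595, 0.17162536084651947), 7.8118085861206055) 0.02151938610934212
bar 258 ((0.47535276412963867, -0.36532479524612427), (0.07965417206287384, 0.024623461067676544), 8.81925106048584) 0.06366565367935095<stdin>:12: RuntimeWarning: Mean of empty slice.
  ret = ret.dtype.type(ret / rcount)
  return _methods._mean(a, axis=axis, dtype=dtype,
  ret = um.true_divide(
```

View pics/furn.png

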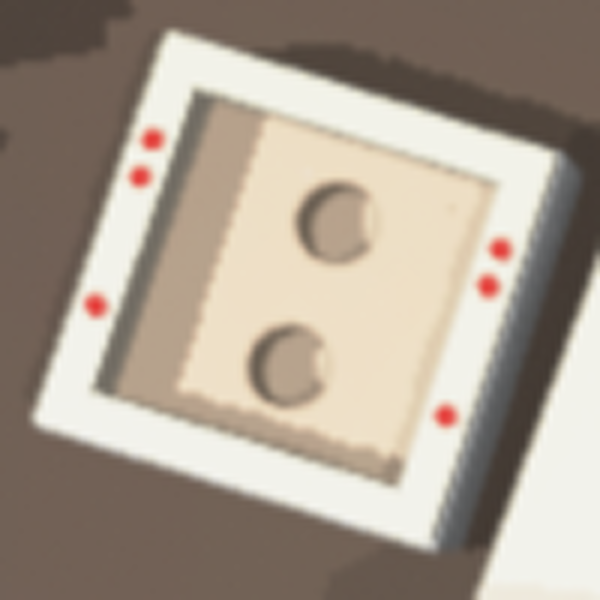

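The single dot is beside the lower pocket (crop (288,366)) and the pairs beside the upper one (337,222). So pocket 1 is the near one and pocket 2 the far one.

```bash
python3 - <<'E'
from h import *
import pickle
D=pickle.load(open('D.pkl','rb'));d=D['top']
f=lambda a:np.array([[150+(u+.5)/6-.5,175+(v+.5)/6-.5] for u,v in a])
dots=onplane(d,f([(95,305),(446,415),(152,139),(140,177),(501,249),(488,286)]),.074)[:,:2]
one=dots[:2].mean(0);two=dots[2:].mean(0);print('dots',one,two,two-one,np.degrees(np.arctan2(*(two-one)[::-1])),'c',(one+two)/2)
p=onplane(d,f([(288,366),(337,222)]),.04)[:,:2];print('pock',p,np.linalg.norm(p[1]-p[0]),p.mean(0),np.degrees(np.arctan2(*(p[1]-p[0])[::-1])))
c=onplane(d,f([(168,30),(562,150),(437,550),(33,420)]),.074)[:,:2];print('corners',c.mean(0),[np.degrees(np.arctan2(*(b-a)[::-1])) for a,b in [(c[3],c[0]),(c[2],c[1])]])
P=cloud(d)
im=d['image'][205:222,348:367];Q=P[205:222,348:367]
m=(abs(Q[...,2]-.058)<.005);print('pink',np.median(Q[m],0),m.sum())
s=get_state();print(rot(s['ee_rot'])[:,2])
E
```

```text
dots [0.5290347  0.29976811] [0.59815143 0.27995751] [ 0.06911674 -0.0198106 ] -15.993638689109728 c [0.56359307 0.28986281]
pock [[0.5289074  0.30032676]
 [0.59837033 0.28021483]] 0.07231589356506522 [0.56363886 0.2902708 ] -16.147569646449515
corners [0.56358558 0.28760197] [np.float64(-16.101079913569603), np.float64(-15.010453049941567)]
pink [ 0.60663061 -0.14832546  0.0584318 ] 122
[ 0.41399812 -0.91027627 -0.00163559]
```

```bash
cat >> h.py <<'E'
def Rt(psi):
    a=np.radians(psi);z=np.array([np.cos(a),np.sin(a),0]);x=np.array([0,0,-1.]);return np.stack([x,np.cross(z,x),z],1)
def plan(wps):
    s=get_state();p=np.array(s['position']);r=R.from_matrix(rot(s['ee_rot']))
    print('at',p.round(4),'psi',round(float(np.degrees(np.arctan2(r.as_matrix()[1,2],r.as_matrix()[0,2]))),2),'t',round(s['clock'],2),'w',round(s['width'],4),'q',np.round(s['qpos'],2))
    for t,psi,n in wps:
        t=np.array(t,float);rt=R.from_matrix(Rt(psi));rv=(r.inv()*rt).as_rotvec();dpp=(t-p)/n
        for i in range(n):
            ri=r*R.from_rotvec(rv*i/n)
            print((ri.inv().apply(dpp)/.12).round(3).tolist(),(rv/n/(np.pi/2)).round(3).tolist())
        p=t;r=rt
E
python3 -c "
from h import *
plan([((.457,-.062,.23),-106,9)])"
```

```text
at [ 0.2379 -0.523   0.2305] psi -65.54 t 0.1 w 0.0854 q [-1.26  0.28  1.51 -0.    1.36 -0.12]
[0.001, 0.361, -0.305] [0.05, -0.0, 0.0]
[0.001, 0.336, -0.332] [0.05, -0.0, 0.0]
[0.001, 0.309, -0.357] [0.05, -0.0, 0.0]
[0.001, 0.28, -0.38] [0.05, -0.0, 0.0]
[0.001, 0.25, -0.401] [0.05, -0.0, 0.0]
[0.001, 0.218, -0.42] [0.05, -0.0, 0.0]
[0.001, 0.184, -0.435] [0.05, -0.0, 0.0]
[0.001, 0.149, -0.448] [0.05, -0.0, 0.0]
[0.001, 0.114, -0.459] [0.05, -0.0, 0.0]
```

Call:
{"api": "arm_command", "payload": {
  "series": [
    {"dp": [0,0.361,-0.305],"angular": [0.05,0,0],"gripper": 60},
    {"dp": [0,0.336,-0.332],"angular": [0.05,0,0],"gripper": 60},
    {"dp": [0,0.309,-0.357],"angular": [0.05,0,0],"gripper": 60},
    {"dp": [0,0.28,-0.38],"angular": [0.05,0,0],"gripper": 60},
    {"dp": [0,0.25,-0.4],"angular": [0.05,0,0],"gripper": 60},
    {"dp": [0,0.218,-0.42],"angular": [0.05,0,0],"gripper": 60},
    {"dp": [0,0.184,-0.435],"angular": [0.05,0,0],"gripper": 60},
    {"dp": [0,0.149,-0.448],"angular": [0.05,0,0],"gripper": 60}
  ]
}}

```text
clock: 1.1
position: [0.4407, -0.107, 0.228]
ee_rot: [0.437, 0.555, 0.44, -0.554]
contact_force: [0.6, -0.8, 0.6]
width: 0.0597
```

```bash
cat >> h.py <<'E'
def wcups():
    s=get_state();d=get_image('wrist');P=cloud(d,s);hsv=cv2.cvtColor(d['image'],cv2.COLOR_BGR2HSV).astype(int)
    for n,h in dict(blue=120,amber=15,green=70).items():
        m=(abs(hsv[...,0]-h)<9)&(hsv[...,1]>130)&(abs(P[...,2]-.058)<.008)&(d['depth']>0)
        k,l,st,ce=cv2.connectedComponentsWithStats(m.astype(np.uint8))
        for i in range(1,k):
            if st[i,4]>150: print(n,ce[i].round(1),st[i],onplane(d,ce[i:i+1],.058,s).round(4),np.median(P[l==i],0).round(4))
    return s,d,P
E
python3 - <<'E'
from h import *
s,d,P=wcups();cv2.imwrite('pics/w1.png',d['image'])
plan([((.457,-.062,.15),-106,8)])
E
```

```text
blue [263.5 211.4] [250 197  28  30 659] [[ 0.4589 -0.0594  0.058 ]] [ 0.459  -0.0594  0.0585]
amber [222.6  24.3] [ 206    4   34   42 1087] [[ 0.6067 -0.0693  0.058 ]] [ 0.6066 -0.0694  0.0584]
amber [615.7 107.6] [ 591   55   47  105 3344] [[ 0.4765 -0.3622  0.058 ]] [ 0.4769 -0.3583  0.0634]
at [ 0.4434 -0.1     0.2281] psi -103.15 t 1.15 w 0.06 q [-0.38  0.1   1.75  0.01  1.3   1.41]
[0.082, 0.005, -0.041] [0.004, -0.001, 0.0]
[0.082, 0.005, -0.041] [0.004, -0.001, 0.0]
[0.082, 0.004, -0.041] [0.004, -0.001, 0.0]
[0.082, 0.004, -0.041] [0.004, -0.001, 0.0]
[0.082, 0.004, -0.041] [0.004, -0.001, 0.0]
[0.082, 0.004, -0.041] [0.004, -0.001, 0.0]
[0.081, 0.003, -0.042] [0.004, -0.001, 0.0]
[0.081, 0.003, -0.042] [0.004, -0.001, 0.0]
```

View pics/w1.png

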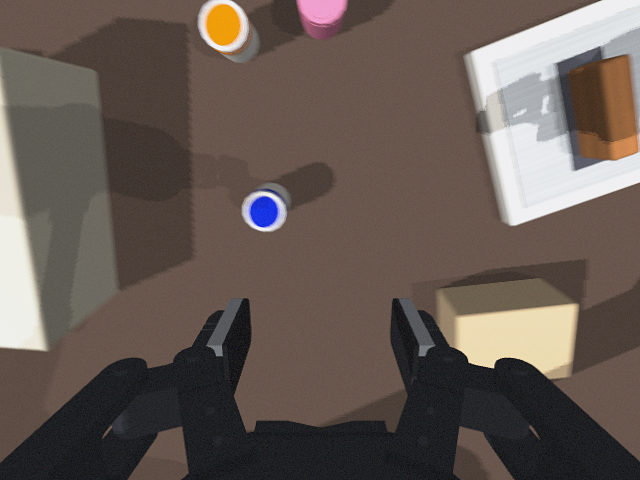

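The wrist view shows blue at (263,211), amber at (223,24), pink at (322,10) and the offcut and lid to the right, all consistent with the top view to about 2 mm (the arm was still settling).

Call:
{"api": "arm_command", "payload": {
  "series": [
    {"dp": [0.12,0.006,-0.07],"angular": [0.007,-0.001,0],"gripper": 60},
    {"dp": [0.12,0.006,-0.07],"angular": [0.007,-0.001,0],"gripper": 60},
    {"dp": [0.12,0.006,-0.07],"angular": [0.007,-0.001,0],"gripper": 60},
    {"dp": [0.12,0.006,-0.07],"angular": [0.007,-0.001,0],"gripper": 60},
    {"dp": [0.1,0.004,-0.04],"angular": [0.004,-0.001,0],"gripper": 60},
    {"dp": [0,0,0],"angular": [0,0,0],"gripper": 60},
    {"dp": [0,0,0],"angular": [0,0,0],"gripper": 60},
    {"dp": [0,0,0],"angular": [0,0,0],"gripper": 60}
  ]
}}

```text
clock: 2.15
position: [0.4561, -0.0616, 0.1544]
ee_rot: [-0.424, -0.565, -0.427, 0.565]
contact_force: [-0.9, -0.6, 0.1]
width: 0.0599
```

```bash
python3 - <<'E'
from h import *
s,d,P=wcups()
plan([((.458,-.061,.034),-106,4)])
E
```

```text
blue [319.6 242.4] [ 300  223   40   40 1251] [[ 0.4578 -0.0615  0.058 ]] [ 0.4579 -0.0616  0.0585]
amber [264.5  13. ] [ 240    0   50   32 1257] [[ 0.6004 -0.0695  0.058 ]] [ 0.6003 -0.0692  0.0585]
at [ 0.4562 -0.0616  0.1545] psi -106.0 t 2.2 w 0.0601 q [-0.29  0.17  1.86  0.    1.12  1.56]
[0.251, 0.004, -0.002] [0.0, -0.0, 0.0]
[0.251, 0.004, -0.002] [0.0, -0.0, 0.0]
[0.251, 0.004, -0.002] [0.0, -0.0, 0.0]
[0.251, 0.003, -0.002] [0.0, -0.0, 0.0]
```

Call:
{"api": "arm_command", "payload": {
  "series": [
    {"dp": [0.25,0.003,0],"angular": [0,0,0],"gripper": 60},
    {"dp": [0.25,0.003,0],"angular": [0,0,0],"gripper": 60},
    {"dp": [0.25,0.003,0],"angular": [0,0,0],"gripper": 60},
    {"dp": [0.25,0.003,0],"angular": [0,0,0],"gripper": 60},
    {"dp": [0,0,0],"angular": [0,0,0],"gripper": 60},
    {"dp": [0,0,0],"angular": [0,0,0],"gripper": 30},
    {"dp": [0,0,0],"angular": [0,0,0],"gripper": 30},
    {"dp": [0,0,0],"angular": [0,0,0],"gripper": 30}
  ],
  "grip_force": 40
}}

```text
clock: 3.2
position: [0.4639, -0.0647, 0.0379]
ee_rot: [0.429, 0.568, 0.422, -0.562]
contact_force: [0.1, -0.6, -1.4]
width: 0.0343
```

```bash
python3 - <<'E'
from h import *
plan([((.457,-.061,.22),-106,4),((.529,.300,.22),-106,8)])
E
```

```text
at [ 0.4639 -0.0647  0.0379] psi -106.08 t 3.2 w 0.0343 q [-0.29  0.31  2.02  0.    0.8   1.56]
[-0.38, -0.011, -0.004] [-0.0, -0.0, -0.002]
[-0.38, -0.012, -0.004] [-0.0, -0.0, -0.002]
[-0.38, -0.013, -0.004] [-0.0, -0.0, -0.002]
[-0.379, -0.015, -0.004] [-0.0, -0.0, -0.002]
[0.0, -0.032, -0.382] [0.0, 0.0, 0.0]
[0.0, -0.032, -0.382] [0.0, 0.0, 0.0]
[0.0, -0.032, -0.382] [0.0, 0.0, 0.0]
[0.0, -0.032, -0.382] [0.0, 0.0, 0.0]
[0.0, -0.032, -0.382] [0.0, 0.0, 0.0]
[0.0, -0.032, -0.382] [0.0, 0.0, 0.0]
[0.0, -0.032, -0.382] [0.0, 0.0, 0.0]
[0.0, -0.032, -0.382] [0.0, 0.0, 0.0]
```

Gripped about 6 mm off-centre because of tracking drift during the descent. I'll reopen, centre and grip again.

Call:
{"api": "arm_command", "payload": {
  "series": [
    {"dp": [0,0,0],"angular": [0,0,0],"gripper": 60},
    {"dp": [0,0,0],"angular": [0,0,0],"gripper": 60},
    {"dp": [0,-0.02,0],"angular": [0,0,-0.002],"gripper": 60},
    {"dp": [0,-0.02,0],"angular": [0,0,-0.002],"gripper": 60},
    {"dp": [0.01,-0.01,-0.005],"angular": [0,0,-0.002],"gripper": 60},
    {"dp": [0.01,0,-0.01],"angular": [0,0,-0.002],"gripper": 60},
    {"dp": [0,0,0],"angular": [0,0,0],"gripper": 60},
    {"dp": [0,0,0],"angular": [0,0,0],"gripper": 60}
  ]
}}

```text
clock: 4.2
position: [0.459, -0.0612, 0.0363]
ee_rot: [0.426, 0.566, 0.425, -0.564]
contact_force: [-0.5, 0.3, 0.2]
width: 0.0603
```

```bash
python3 - <<'E'
from h import *
s=get_state();d=get_image('wrist');cv2.imwrite('pics/w2.png',d['image'])
print(s['width'])
P=cloud(d,s);hsv=cv2.cvtColor(d['image'],cv2.COLOR_BGR2HSV).astype(int)
m=(abs(hsv[...,0]-120)<9)&(hsv[...,1]>130)&(P[...,2]>.055);v,u=np.nonzero(m)
(c,r)=cv2.minEnclosingCircle(np.stack([u,v],1).astype(np.float32))
print(len(u),c,r,onplane(d,[c],.058,s),np.median(P[m],0),u.min(),u.max(),v.min(),v.max())
plan([((.4577,-.0616,.034),-106,1)])
E
```

```text
0.060331890782260714
3902 (321.40478515625, 326.53192138671875) 45.59547805786133 [[ 0.46467658 -0.06340392  0.058     ]] [ 0.45985335 -0.06223675  0.05858265] 285 363 281 372
at [ 0.459  -0.0612  0.0363] psi -106.07 t 4.25 w 0.0599 q [-0.28  0.31  2.02  0.    0.8   1.57]
[0.019, -0.009, 0.006] [-0.001, -0.001, -0.001]
```

View pics/w2.png

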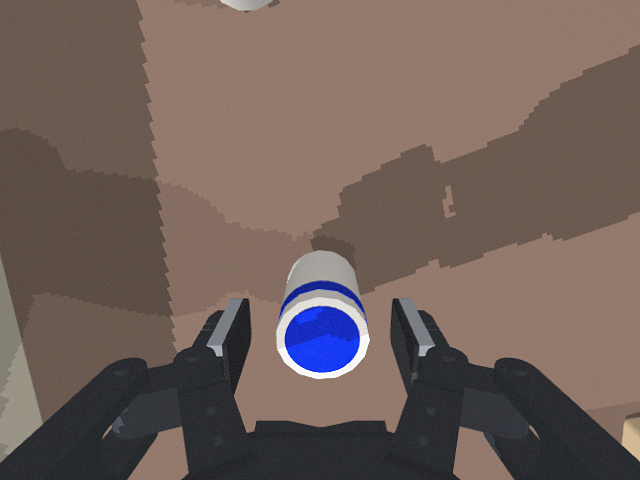

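The cup is upright between the pads, with its disc centred at (322,339). Computing the residual offset.

```bash
python3 - <<'E'
from h import *
s=get_state();d=get_image('wrist');print(onplane(d,[[322,339.5],[277,339],[368,339]],.058,s)[:,:2])
plan([])
print(get_state()['contact_force'])
E
```

```text
[[ 0.45922591 -0.06207238]
 [ 0.46419669 -0.04557504]
 [ 0.45455874 -0.07905183]]
at [ 0.459  -0.0613  0.0364] psi -106.07 t 4.3 w 0.0602 q [-0.28  0.31  2.02  0.    0.8   1.57]
[ 0.44613421  0.48318782 -0.12155761]
```

Call:
{"api": "arm_command", "payload": {
  "series": [
    {"dp": [0,0,0],"angular": [0,0,0],"gripper": 30},
    {"dp": [0,0,0],"angular": [0,0,0],"gripper": 30},
    {"dp": [0,0,0],"angular": [0,0,0],"gripper": 30},
    {"dp": [-0.2,0,0],"angular": [0,0,0],"gripper": 30},
    {"dp": [-0.35,0,0],"angular": [0,0,0],"gripper": 30},
    {"dp": [-0.4,0,0],"angular": [0,0,0],"gripper": 30},
    {"dp": [-0.4,0,0],"angular": [0,0,0],"gripper": 30},
    {"dp": [-0.1,0,0],"angular": [0,0,0],"gripper": 30}
  ]
}}

```text
clock: 5.3
position: [0.4564, -0.0609, 0.2124]
ee_rot: [-0.423, -0.564, -0.427, 0.566]
contact_force: [0.4, -0.5, -1.9]
width: 0.0342
```

```bash
python3 - <<'E'
from h import *
plan([((.529,.300,.20),-106,8)])
E
```

```text
at [ 0.4564 -0.0609  0.2124] psi -106.09 t 5.3 w 0.0342 q [-0.29  0.12  1.76  0.    1.27  1.57]
[0.014, -0.031, -0.382] [-0.0, -0.0, 0.0]
[0.014, -0.031, -0.382] [-0.0, -0.0, 0.0]
[0.014, -0.031, -0.382] [-0.0, -0.0, 0.0]
[0.013, -0.031, -0.382] [-0.0, -0.0, 0.0]
[0.013, -0.031, -0.382] [-0.0, -0.0, 0.0]
[0.013, -0.031, -0.382] [-0.0, -0.0, 0.0]
[0.013, -0.031, -0.382] [-0.0, -0.0, 0.0]
[0.013, -0.031, -0.382] [-0.0, -0.0, 0.0]
```

Call:
{"api": "arm_command", "payload": {
  "series": [
    {"dp": [0,-0.02,-0.25],"angular": [0,0,0],"gripper": 30},
    {"dp": [0,-0.03,-0.4],"angular": [0,0,0],"gripper": 30},
    {"dp": [0,-0.035,-0.45],"angular": [0,0,0],"gripper": 30},
    {"dp": [0,-0.035,-0.45],"angular": [0,0,0],"gripper": 30},
    {"dp": [0,-0.035,-0.45],"angular": [0,0,0],"gripper": 30},
    {"dp": [0,-0.035,-0.45],"angular": [0,0,0],"gripper": 30},
    {"dp": [0,-0.035,-0.4],"angular": [0,0,0],"gripper": 30},
    {"dp": [0,-0.02,-0.15],"angular": [0,0,0],"gripper": 30}
  ]
}}

```text
clock: 6.3
position: [0.5252, 0.3006, 0.1989]
ee_rot: [-0.42, -0.559, -0.427, 0.574]
contact_force: [-0.6, -0.4, -2.2]
width: 0.0346
```

```bash
python3 - <<'E'
from h import *
plan([((.529,.300,.20),-106,4)])
E
```

```text
at [0.5252 0.3006 0.1989] psi -106.38 t 6.3 w 0.0346 q [0.4  0.35 1.47 0.01 1.34 2.26]
[-0.002, 0.008, -0.001] [-0.001, 0.002, 0.003]
[-0.002, 0.008, -0.001] [-0.001, 0.002, 0.003]
[-0.002, 0.008, -0.001] [-0.001, 0.002, 0.003]
[-0.002, 0.008, -0.001] [-0.001, 0.002, 0.003]
```

Call:
{"api": "arm_command", "payload": {
  "series": [
    {"dp": [0,0.01,0],"angular": [-0.001,0.002,0.003],"gripper": 30},
    {"dp": [0,0.01,0],"angular": [-0.001,0.002,0.003],"gripper": 30},
    {"dp": [0,0.008,0],"angular": [-0.001,0.002,0.003],"gripper": 30},
    {"dp": [0,0.004,0],"angular": [-0.001,0.002,0.003],"gripper": 30},
    {"dp": [0,0,0],"angular": [0,0,0],"gripper": 30},
    {"dp": [0,0,0],"angular": [0,0,0],"gripper": 30},
    {"dp": [0,0,0],"angular": [0,0,0],"gripper": 30},
    {"dp": [0,0,0],"angular": [0,0,0],"gripper": 30}
  ]
}}

```text
clock: 7.3
position: [0.5276, 0.2942, 0.1971]
ee_rot: [-0.424, -0.564, -0.425, 0.567]
contact_force: [0.3, 0.3, -1.0]
width: 0.0343
```

```bash
python3 - <<'E'
from h import *
s=get_state();d=get_image('wrist');cv2.imwrite('pics/w3.png',d['image']);P=cloud(d,s)
import pickle;pickle.dump((s,d),open('w3.pkl','wb'))
plan([((.529,.300,.20),-106,4)])
m=(abs(P[...,2]-.074)<.004)&(d['depth']>0);Q=P[m];print(len(Q),cv2.minAreaRect(Q[:,:2].astype(np.float32)))
E
```

```text
at [0.5276 0.2943 0.1971] psi -106.19 t 7.35 w 0.0344 q [0.39 0.34 1.49 0.   1.31 2.25]
[-0.006, -0.001, -0.012] [-0.001, 0.0, 0.001]
[-0.006, -0.001, -0.012] [-0.001, 0.0, 0.001]
[-0.006, -0.0, -0.012] [-0.001, 0.0, 0.001]
[-0.006, -0.0, -0.012] [-0.001, 0.0, 0.001]
26557 ((0.5596413016319275, 0.2722824811935425), (0.23420582711696625, 0.2282811403274536), 71.91681671142578)
```

View pics/w3.png

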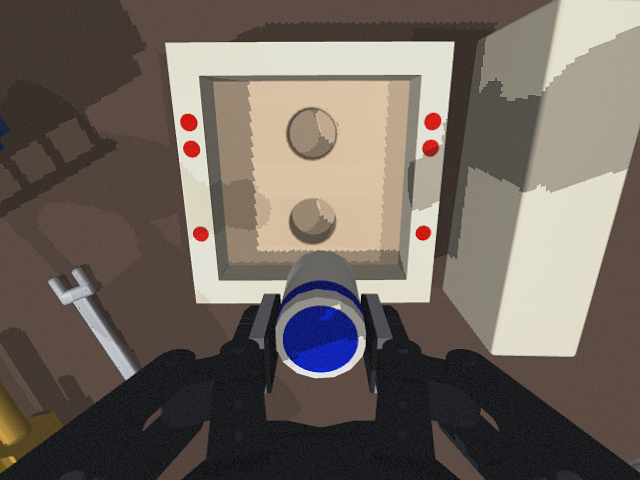

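The wrist view shows everything needed: single dots at (201,234)/(423,233), pairs at (189,122),(192,149)/(433,121),(430,148), and pockets at (313,221) and (312,133). The blue cup is upright in the grip.

```bash
python3 - <<'E'
from h import *
import pickle
s,d=pickle.load(open('w3.pkl','rb'))
im=d['image'].astype(int);m=((im[...,2]>150)&(im[...,1]<70)&(im[...,0]<70)).astype(np.uint8)
k,l,st,ce=cv2.connectedComponentsWithStats(m)
ce=np.array([c for c,t in zip(ce[1:],st[1:]) if t[4]>60]);W=onplane(d,ce,.074,s)[:,:2]
for a,b in zip(ce,W):print(a.round(1),b.round(4))
one=W[ce[:,1]>200].mean(0);two=W[ce[:,1]<200]
L=two[ce[ce[:,1]<200][:,0]<300].mean(0);Rr=two[ce[ce[:,1]<200][:,0]>300].mean(0);t=(L+Rr)/2
v=t-one;print('one',one,'two',t,'len',np.linalg.norm(v),'ang',np.degrees(np.arctan2(v[1],v[0])),'c',(one+t)/2,'yaxis',np.degrees(np.arctan2(*(L-Rr)[::-1])))
print(onplane(d,[[313,221],[312,133]],.04,s)[:,:2])
# cup disc
c=onplane(d,[[320.5,339]],s['position'][2]+.022,s);print('cup',c, 'tcp',s['position'])
E
```

```text
[432.4 121.1] [0.5841 0.1959]
[188.4 121.9] [0.631  0.3593]
[191.2 148.6] [0.6137 0.3643]
[430.1 147.7] [0.5667 0.2009]
[200.3 233.7] [0.553  0.3818]
[422.6 232.6] [0.5062 0.2185]
one [0.52959816 0.30013621] two [0.59887225 0.28012993] len 0.07210513018568299 ang -16.10865927783463 c [0.56423521 0.29013307] yaxis 73.97704908693247
[[0.53016361 0.29932925]
 [0.59934378 0.27958781]]
cup [[0.52854086 0.29385436 0.21908137]] tcp [0.52758893 0.29422234 0.19708137]
```

Call:
{"api": "arm_command", "payload": {
  "series": [
    {"dp": [0,0,-0.02],"angular": [0,0,0],"gripper": 30},
    {"dp": [0.08,0,-0.02],"angular": [0,0,0],"gripper": 30},
    {"dp": [0.15,0.003,-0.01],"angular": [0,0,0],"gripper": 30},
    {"dp": [0.15,0.003,0],"angular": [0,0,0],"gripper": 30},
    {"dp": [0.15,0,0],"angular": [0,0,0],"gripper": 30},
    {"dp": [0.05,0,0],"angular": [0,0,0],"gripper": 30},
    {"dp": [0,0,0],"angular": [0,0,0],"gripper": 30},
    {"dp": [0,0,0],"angular": [0,0,0],"gripper": 30}
  ]
}}

```text
clock: 8.35
position: [0.5297, 0.3014, 0.1232]
ee_rot: [-0.424, -0.563, -0.426, 0.567]
contact_force: [0.4, -0.3, -1.7]
width: 0.0346
```

```bash
python3 - <<'E'
from h import *
plan([((.529,.3003,.095),-106.05,4)])
E
```

```text
at [0.5297 0.3014 0.1232] psi -106.12 t 8.35 w 0.0346 q [0.4  0.41 1.59 0.   1.15 2.25]
[0.059, -0.0, 0.002] [-0.0, 0.0, 0.001]
[0.059, -0.001, 0.002] [-0.0, 0.0, 0.001]
[0.059, -0.001, 0.002] [-0.0, 0.0, 0.001]
[0.059, -0.001, 0.003] [-0.0, 0.0, 0.001]
```

Call:
{"api": "arm_command", "payload": {
  "series": [
    {"dp": [0.06,0,0.004],"angular": [0,0,0.001],"gripper": 30},
    {"dp": [0.08,-0.001,0.004],"angular": [0,0,0.001],"gripper": 30},
    {"dp": [0.08,-0.001,0.002],"angular": [0,0,0.001],"gripper": 30},
    {"dp": [0.07,-0.001,0],"angular": [0,0,0],"gripper": 30},
    {"dp": [0.02,0,0],"angular": [0,0,0],"gripper": 30},
    {"dp": [0,0,0],"angular": [0,0,0],"gripper": 30},
    {"dp": [0,0,0],"angular": [0,0,0],"gripper": 30},
    {"dp": [0,0,0],"angular": [0,0,0],"gripper": 30}
  ]
}}

```text
clock: 9.35
position: [0.5297, 0.3005, 0.0846]
ee_rot: [0.426, 0.565, 0.424, -0.565]
contact_force: [0.5, 0.0, -1.4]
width: 0.0344
```

```bash
python3 - <<'E'
from h import *
plan([((.529,.3003,.060),-106.05,4)])
E
```

```text
at [0.5297 0.3005 0.0846] psi -106.13 t 9.35 w 0.0344 q [ 0.4   0.44  1.64 -0.    1.06  2.26]
[0.051, -0.001, 0.001] [-0.0, 0.0, -0.0]
[0.051, -0.001, 0.001] [-0.0, 0.0, -0.0]
[0.051, -0.001, 0.001] [-0.0, 0.0, -0.0]
[0.051, -0.001, 0.001] [-0.0, 0.0, -0.0]
```

Call:
{"api": "arm_command", "payload": {
  "series": [
    {"dp": [0,-0.008,0.001],"angular": [0,0,0],"gripper": 30},
    {"dp": [0.03,-0.003,0.001],"angular": [0,0,0],"gripper": 30},
    {"dp": [0.04,-0.002,0],"angular": [0,0,0],"gripper": 30},
    {"dp": [0.04,-0.002,0],"angular": [0,0,0],"gripper": 30},
    {"dp": [0.04,-0.001,0],"angular": [0,0,0],"gripper": 30},
    {"dp": [0.03,-0.001,0],"angular": [0,0,0],"gripper": 30},
    {"dp": [0,0,0],"angular": [0,0,0],"gripper": 30},
    {"dp": [0,0,0],"angular": [0,0,0],"gripper": 30}
  ]
}}

```text
clock: 10.35
position: [0.5277, 0.3009, 0.0615]
ee_rot: [0.426, 0.565, 0.424, -0.565]
contact_force: [0.2, 0.6, -1.2]
width: 0.0343
```

```bash
python3 - <<'E'
from h import *
plan([((.529,.3003,.047),-106.05,4)]);print(get_state()['contact_force'])
E
```

```text
at [0.5277 0.3009 0.0615] psi -106.12 t 10.35 w 0.0343 q [ 0.41  0.46  1.67 -0.    1.01  2.26]
[0.03, 0.003, 0.0] [-0.0, 0.0, -0.0]
[0.03, 0.003, 0.0] [-0.0, 0.0, -0.0]
[0.03, 0.003, 0.0] [-0.0, 0.0, -0.0]
[0.03, 0.003, 0.0] [-0.0, 0.0, -0.0]
[ 0.21056618  0.64618082 -1.19423437]
```

Call:
{"api": "arm_command", "payload": {
  "series": [
    {"dp": [0.03,0.004,0],"angular": [0,0,0],"gripper": 30},
    {"dp": [0.03,0.002,0],"angular": [0,0,0],"gripper": 30},
    {"dp": [0.03,0.002,0],"angular": [0,0,0],"gripper": 30},
    {"dp": [0.025,0,0],"angular": [0,0,0],"gripper": 30},
    {"dp": [0,0,0],"angular": [0,0,0],"gripper": 30},
    {"dp": [0,0,0],"angular": [0,0,0],"gripper": 30},
    {"dp": [0,0,0],"angular": [0,0,0],"gripper": 30},
    {"dp": [0,0,0],"angular": [0,0,0],"gripper": 30}
  ]
}}

```text
clock: 11.35
position: [0.529, 0.3007, 0.0471]
ee_rot: [0.426, 0.566, 0.424, -0.565]
contact_force: [-0.3, -0.1, -0.7]
width: 0.0348
```

Call:
{"api": "arm_command", "payload": {
  "series": [
    {"dp": [0,0,0],"angular": [0,0,0],"gripper": 60},
    {"dp": [0,0,0],"angular": [0,0,0],"gripper": 60},
    {"dp": [0,0,0],"angular": [0,0,0],"gripper": 60},
    {"dp": [-0.1,0,0],"angular": [0,0,0],"gripper": 60},
    {"dp": [-0.3,0,0],"angular": [0,0,0],"gripper": 60},
    {"dp": [-0.4,0,0],"angular": [0,0,0],"gripper": 60},
    {"dp": [-0.4,0,0],"angular": [0,0,0],"gripper": 60},
    {"dp": [0,0,0],"angular": [0,0,0],"gripper": 60}
  ]
}}

```text
clock: 12.35
position: [0.5297, 0.3013, 0.1997]
ee_rot: [0.426, 0.567, 0.424, -0.563]
contact_force: [0.4, 0.0, -0.1]
width: 0.0598
```

```bash
cat >> h.py <<'E'
def disc(d,s,h,lo,hi):
    P=cloud(d,s);hsv=cv2.cvtColor(d['image'],cv2.COLOR_BGR2HSV).astype(int)
    m=(abs(hsv[...,0]-h)<9)&(hsv[...,1]>130)&(P[...,2]>lo)&(P[...,2]<hi)
    k,l,st,ce=cv2.connectedComponentsWithStats(m.astype(np.uint8))
    if k<2: return print('none')
    i=1+np.argmax(st[1:,4]);z=np.median(P[l==i][:,2]);print('disc',st[i],'z',z,onplane(d,ce[i:i+1],z,s)[0,:2].round(4))
E
python3 - <<'E'
from h import *
s=get_state();d=get_image('wrist')
disc(d,s,120,.06,.085)
plan([((.605,-.0707,.22),-106,8)])
E
```

```text
disc [305 215  36  35 983] z 0.06856365540033044 [0.5293 0.2997]
at [0.5282 0.3007 0.1973] psi -106.13 t 12.4 w 0.0598 q [ 0.4   0.34  1.49 -0.    1.31  2.26]
[-0.023, 0.184, 0.349] [-0.0, 0.0, -0.0]
[-0.023, 0.184, 0.35] [-0.0, 0.0, -0.0]
[-0.023, 0.184, 0.35] [-0.0, 0.0, -0.0]
[-0.023, 0.184, 0.35] [-0.0, 0.0, -0.0]
[-0.023, 0.184, 0.35] [-0.0, 0.0, -0.0]
[-0.023, 0.184, 0.35] [-0.0, 0.0, -0.0]
[-0.023, 0.184, 0.35] [-0.0, 0.0, -0.0]
[-0.024, 0.184, 0.35] [-0.0, 0.0, -0.0]
```

Blue is seated (top at z = 0.0686, within 1 mm of the pocket 1 centre). Now the amber cup.

Call:
{"api": "arm_command", "payload": {
  "series": [
    {"dp": [-0.06,0.1,0.2],"angular": [0,0,0],"gripper": 60},
    {"dp": [-0.03,0.2,0.39],"angular": [0,0,0],"gripper": 60},
    {"dp": [-0.03,0.21,0.4],"angular": [0,0,0],"gripper": 60},
    {"dp": [-0.02,0.21,0.4],"angular": [0,0,0],"gripper": 60},
    {"dp": [-0.01,0.21,0.4],"angular": [0,0,0],"gripper": 60},
    {"dp": [-0.01,0.21,0.4],"angular": [0,0,0],"gripper": 58},
    {"dp": [0,0.2,0.37],"angular": [0,0,0],"gripper": 58},
    {"dp": [0,0.1,0.2],"angular": [0,0,0],"gripper": 58}
  ]
}}

```text
clock: 13.4
position: [0.598, -0.0741, 0.2066]
ee_rot: [-0.423, -0.559, -0.43, 0.569]
contact_force: [0.4, 0.5, 0.5]
width: 0.058
```

```bash
python3 - <<'E'
from h import *
plan([((.605,-.0707,.16),-106,5)])
E
```

```text
at [ 0.598  -0.0741  0.2066] psi -105.8 t 13.4 w 0.058 q [-0.24  0.34  1.47 -0.    1.35  1.61]
[0.078, 0.011, -0.009] [0.0, 0.001, 0.002]
[0.078, 0.011, -0.009] [0.0, 0.001, 0.002]
[0.078, 0.01, -0.009] [0.0, 0.001, 0.002]
[0.078, 0.01, -0.009] [0.0, 0.001, 0.002]
[0.078, 0.01, -0.009] [0.0, 0.001, 0.002]
```

Call:
{"api": "arm_command", "payload": {
  "series": [
    {"dp": [0.06,0.012,-0.02],"angular": [0,0.001,0.002],"gripper": 58},
    {"dp": [0.08,0.011,-0.02],"angular": [0,0.001,0.002],"gripper": 58},
    {"dp": [0.1,0.01,-0.01],"angular": [0,0.001,0.002],"gripper": 58},
    {"dp": [0.1,0.01,-0.009],"angular": [0,0.001,0.002],"gripper": 58},
    {"dp": [0.05,0.01,0],"angular": [0,0.001,0.002],"gripper": 58},
    {"dp": [0,0,0],"angular": [0,0,0],"gripper": 58},
    {"dp": [0,0,0],"angular": [0,0,0],"gripper": 58},
    {"dp": [0,0,0],"angular": [0,0,0],"gripper": 58}
  ]
}}

```text
clock: 14.4
position: [0.6031, -0.0658, 0.153]
ee_rot: [-0.424, -0.563, -0.43, 0.564]
contact_force: [0.4, -0.1, -0.0]
width: 0.0583
```

```bash
python3 - <<'E'
from h import *
wcups();plan([((.605,-.0707,.034),-106,5)])
E
```

```text
amber [326.8 239.7] [ 307  220   41   40 1295] [[ 0.6054 -0.0709  0.058 ]] [ 0.6056 -0.0709  0.0586]
green [215.   21.9] [ 191    0   49   48 1977] [[ 0.7501 -0.0439  0.058 ]] [ 0.75   -0.0437  0.0585]
at [ 0.6032 -0.0658  0.1531] psi -105.74 t 14.45 w 0.0582 q [-0.23  0.38  1.55  0.    1.22  1.62]
[0.198, 0.006, 0.008] [0.001, -0.001, 0.001]
[0.199, 0.006, 0.008] [0.001, -0.001, 0.001]
[0.199, 0.006, 0.007] [0.001, -0.001, 0.001]
[0.199, 0.006, 0.007] [0.001, -0.001, 0.001]
[0.199, 0.005, 0.007] [0.001, -0.001, 0.001]
```

Call:
{"api": "arm_command", "payload": {
  "series": [
    {"dp": [0.1,0.01,0.02],"angular": [0.001,-0.001,0.001],"gripper": 58},
    {"dp": [0.17,0.008,0.015],"angular": [0.001,-0.001,0.001],"gripper": 58},
    {"dp": [0.17,0,0.005],"angular": [0.001,-0.001,0.001],"gripper": 58},
    {"dp": [0.17,0,0],"angular": [0.001,-0.001,0.001],"gripper": 58},
    {"dp": [0.05,0,0],"angular": [0.001,-0.001,0.001],"gripper": 58},
    {"dp": [0,0,0],"angular": [0,0,0],"gripper": 58},
    {"dp": [0,0,0],"angular": [0,0,0],"gripper": 58},
    {"dp": [0,0,0],"angular": [0,0,0],"gripper": 58}
  ]
}}

```text
clock: 15.45
position: [0.6049, -0.0727, 0.0715]
ee_rot: [-0.427, -0.566, -0.422, 0.566]
contact_force: [-1.2, -0.7, 0.0]
width: 0.058
```

```bash
python3 - <<'E'
from h import *
plan([((.6054,-.0709,.036),-106,4)])
E
```

```text
at [ 0.6049 -0.0727  0.0715] psi -106.27 t 15.45 w 0.058 q [-0.23  0.45  1.66 -0.01  1.03  1.63]
[0.074, -0.0, -0.004] [-0.001, 0.001, -0.001]
[0.074, -0.0, -0.004] [-0.001, 0.001, -0.001]
[0.074, -0.0, -0.004] [-0.001, 0.001, -0.001]
[0.074, -0.0, -0.004] [-0.001, 0.001, -0.001]
```

Call:
{"api": "arm_command", "payload": {
  "series": [
    {"dp": [0.05,0,-0.006],"angular": [-0.001,0.001,-0.001],"gripper": 58},
    {"dp": [0.08,0,-0.005],"angular": [-0.001,0.001,-0.001],"gripper": 58},
    {"dp": [0.08,0,-0.003],"angular": [-0.001,0.001,-0.001],"gripper": 58},
    {"dp": [0.06,0,-0.002],"angular": [-0.001,0.001,0],"gripper": 58},
    {"dp": [0,0,0],"angular": [0,0,0],"gripper": 58},
    {"dp": [0,0,0],"angular": [0,0,0],"gripper": 58},
    {"dp": [0,0,0],"angular": [0,0,0],"gripper": 58},
    {"dp": [0,0,0],"angular": [0,0,0],"gripper": 58}
  ]
}}

```text
clock: 16.45
position: [0.6062, -0.0709, 0.0375]
ee_rot: [0.426, 0.565, 0.426, -0.563]
contact_force: [0.2, 0.1, 0.6]
width: 0.0577
```

```bash
python3 - <<'E'
from h import *
plan([((.6054,-.0709,.036),-106,4)])
E
```

```text
at [ 0.6062 -0.0709  0.0375] psi -105.88 t 16.45 w 0.0577 q [-0.23  0.49  1.69  0.    0.96  1.61]
[0.003, -0.002, 0.0] [0.0, -0.0, -0.0]
[0.003, -0.002, 0.0] [0.0, -0.0, -0.0]
[0.003, -0.002, 0.0] [0.0, -0.0, -0.0]
[0.003, -0.002, 0.0] [0.0, -0.0, -0.0]
```

Centred within 1 mm. Close and lift.

Call:
{"api": "arm_command", "payload": {
  "series": [
    {"dp": [0,0,0],"angular": [0,0,0],"gripper": 30},
    {"dp": [0,0,0],"angular": [0,0,0],"gripper": 30},
    {"dp": [0,0,0],"angular": [0,0,0],"gripper": 30},
    {"dp": [-0.2,0,0],"angular": [0,0,0],"gripper": 30},
    {"dp": [-0.35,0,0],"angular": [0,0,0],"gripper": 30},
    {"dp": [-0.4,0,0],"angular": [0,0,0],"gripper": 30},
    {"dp": [-0.4,0,0],"angular": [0,0,0],"gripper": 30},
    {"dp": [-0.1,0,0],"angular": [0,0,0],"gripper": 30}
  ]
}}

```text
clock: 17.45
position: [0.6035, -0.0707, 0.2126]
ee_rot: [-0.424, -0.563, -0.429, 0.565]
contact_force: [1.3, -0.4, -2.0]
width: 0.0342
```

```bash
python3 - <<'E'
from h import *
plan([((.5985,.2800,.21),-106.05,8)])
E
```

```text
at [ 0.6035 -0.0707  0.2126] psi -105.88 t 17.45 w 0.0342 q [-0.23  0.34  1.46  0.    1.35  1.62]
[0.004, -0.105, -0.35] [0.0, -0.0, 0.001]
[0.004, -0.105, -0.35] [0.0, -0.0, 0.001]
[0.004, -0.105, -0.35] [0.0, -0.0, 0.001]
[0.004, -0.105, -0.35] [0.0, -0.0, 0.001]
[0.003, -0.106, -0.35] [0.0, -0.0, 0.001]
[0.003, -0.106, -0.35] [0.0, -0.0, 0.001]
[0.003, -0.106, -0.35] [0.0, -0.0, 0.001]
[0.003, -0.106, -0.35] [0.0, -0.0, 0.001]
```

Call:
{"api": "arm_command", "payload": {
  "series": [
    {"dp": [0,-0.06,-0.2],"angular": [0,0,0.001],"gripper": 30},
    {"dp": [0,-0.11,-0.37],"angular": [0,0,0.001],"gripper": 30},
    {"dp": [0,-0.125,-0.41],"angular": [0,0,0.001],"gripper": 30},
    {"dp": [0,-0.125,-0.41],"angular": [0,0,0.001],"gripper": 30},
    {"dp": [0,-0.125,-0.41],"angular": [0,0,0.001],"gripper": 30},
    {"dp": [0,-0.125,-0.41],"angular": [0,0,0.001],"gripper": 30},
    {"dp": [0,-0.11,-0.37],"angular": [0,0,0.001],"gripper": 30},
    {"dp": [0,-0.06,-0.2],"angular": [0,0,0.001],"gripper": 30}
  ]
}}

```text
clock: 18.45
position: [0.5928, 0.2845, 0.1991]
ee_rot: [-0.423, -0.56, -0.426, 0.571]
contact_force: [-0.0, 0.1, -1.5]
width: 0.035
```

```bash
python3 - <<'E'
from h import *
plan([((.5985,.2800,.2),-106.05,4)])
E
```

```text
at [0.5928 0.2845 0.1991] psi -106.22 t 18.45 w 0.035 q [0.34 0.43 1.35 0.   1.38 2.19]
[-0.002, 0.014, 0.006] [-0.0, 0.001, 0.002]
[-0.002, 0.014, 0.006] [-0.0, 0.001, 0.002]
[-0.002, 0.014, 0.006] [-0.0, 0.001, 0.002]
[-0.002, 0.014, 0.006] [-0.0, 0.001, 0.002]
```

Call:
{"api": "arm_command", "payload": {
  "series": [
    {"dp": [0,0.015,0],"angular": [0,0.001,0.002],"gripper": 30},
    {"dp": [0.05,0.015,0],"angular": [0,0.001,0.002],"gripper": 30},
    {"dp": [0.13,0.014,0],"angular": [0,0.001,0.002],"gripper": 30},
    {"dp": [0.15,0.01,0],"angular": [0,0.001,0.002],"gripper": 30},
    {"dp": [0.15,0,0],"angular": [0,0,0],"gripper": 30},
    {"dp": [0.08,0,0],"angular": [0,0,0],"gripper": 30},
    {"dp": [0,0,0],"angular": [0,0,0],"gripper": 30},
    {"dp": [0,0,0],"angular": [0,0,0],"gripper": 30}
  ]
}}

```text
clock: 19.45
position: [0.5963, 0.2749, 0.1226]
ee_rot: [-0.423, -0.562, -0.423, 0.571]
contact_force: [-0.2, 0.4, -1.4]
width: 0.0343
```

```bash
python3 - <<'E'
from h import *
s=get_state();d=get_image('wrist')
disc(d,s,15,s['position'][2]+.01,s['position'][2]+.04)
plan([((.5985,.2800,.085),-106.05,4)])
E
```

```text
disc [ 283  307   75   66 3797] z 0.14299367004024213 [0.5962 0.2751]
at [0.5963 0.2749 0.1226] psi -106.47 t 19.5 w 0.0343 q [ 0.33  0.47  1.47 -0.01  1.21  2.19]
[0.078, 0.002, -0.012] [-0.001, 0.002, 0.001]
[0.078, 0.002, -0.012] [-0.001, 0.002, 0.001]
[0.078, 0.002, -0.012] [-0.001, 0.002, 0.001]
[0.078, 0.002, -0.012] [-0.001, 0.002, 0.001]
```

Call:
{"api": "arm_command", "payload": {
  "series": [
    {"dp": [0,0.004,-0.018],"angular": [-0.001,0.002,0.001],"gripper": 30},
    {"dp": [0.04,0.003,-0.015],"angular": [-0.001,0.002,0.001],"gripper": 30},
    {"dp": [0.08,0.002,-0.012],"angular": [-0.001,0.002,0.001],"gripper": 30},
    {"dp": [0.08,0,-0.005],"angular": [-0.001,0.002,0.001],"gripper": 30},
    {"dp": [0.08,0,0],"angular": [0,0.001,0.001],"gripper": 30},
    {"dp": [0.03,0,0],"angular": [0,0,0],"gripper": 30},
    {"dp": [0,0,0],"angular": [0,0,0],"gripper": 30},
    {"dp": [0,0,0],"angular": [0,0,0],"gripper": 30}
  ]
}}

```text
clock: 20.5
position: [0.5994, 0.2813, 0.0834]
ee_rot: [0.425, 0.567, 0.426, -0.563]
contact_force: [-0.6, -0.6, -2.3]
width: 0.0345
```

```bash
python3 - <<'E'
from h import *
plan([((.5988,.2800,.061),-106.05,4)])
E
```

```text
at [0.5994 0.2813 0.0834] psi -106.05 t 20.5 w 0.0345 q [0.33 0.51 1.52 0.   1.11 2.18]
[0.047, -0.001, 0.003] [0.0, -0.001, -0.0]
[0.047, -0.001, 0.003] [0.0, -0.001, -0.0]
[0.047, -0.001, 0.003] [0.0, -0.001, -0.0]
[0.047, -0.001, 0.003] [0.0, -0.001, -0.0]
```

Call:
{"api": "arm_command", "payload": {
  "series": [
    {"dp": [0,-0.002,0.007],"angular": [0,-0.001,0],"gripper": 30},
    {"dp": [0.03,-0.002,0.004],"angular": [0,-0.001,0],"gripper": 30},
    {"dp": [0.04,-0.001,0.001],"angular": [0,0,0],"gripper": 30},
    {"dp": [0.04,-0.001,0],"angular": [0,0,0],"gripper": 30},
    {"dp": [0.04,0,0],"angular": [0,0,0],"gripper": 30},
    {"dp": [0.03,0,0],"angular": [0,0,0],"gripper": 30},
    {"dp": [0,0,0],"angular": [0,0,0],"gripper": 30},
    {"dp": [0,0,0],"angular": [0,0,0],"gripper": 30}
  ]
}}

```text
clock: 21.5
position: [0.5987, 0.2802, 0.0608]
ee_rot: [0.426, 0.566, 0.425, -0.564]
contact_force: [-0.2, 0.1, -1.2]
width: 0.0345
```

```bash
python3 - <<'E'
from h import *
plan([((.5988,.2800,.048),-106.05,4)]);print(get_state()['contact_force'])
E
```

```text
at [0.5987 0.2802 0.0608] psi -106.05 t 21.5 w 0.0345 q [0.33 0.53 1.55 0.   1.06 2.18]
[0.027, 0.0, 0.0] [-0.0, -0.0, -0.0]
[0.027, 0.0, 0.0] [-0.0, -0.0, -0.0]
[0.027, 0.0, 0.0] [-0.0, -0.0, -0.0]
[0.027, 0.0, 0.0] [-0.0, -0.0, -0.0]
[-0.24931584  0.14925763 -1.21684013]
```

Call:
{"api": "arm_command", "payload": {
  "series": [
    {"dp": [0.03,0,0],"angular": [0,0,0],"gripper": 30},
    {"dp": [0.03,0,0],"angular": [0,0,0],"gripper": 30},
    {"dp": [0.03,0,0],"angular": [0,0,0],"gripper": 30},
    {"dp": [0.02,0,0],"angular": [0,0,0],"gripper": 30},
    {"dp": [0,0,0],"angular": [0,0,0],"gripper": 30},
    {"dp": [0,0,0],"angular": [0,0,0],"gripper": 30},
    {"dp": [0,0,0],"angular": [0,0,0],"gripper": 58},
    {"dp": [0,0,0],"angular": [0,0,0],"gripper": 58}
  ]
}}

```text
clock: 22.5
position: [0.5997, 0.2804, 0.0483]
ee_rot: [0.426, 0.567, 0.425, -0.563]
contact_force: [-0.3, -0.9, -0.5]
width: 0.0581
```

Call:
{"api": "arm_command", "payload": {
  "series": [
    {"dp": [0,0,0],"angular": [0,0,0],"gripper": 58},
    {"dp": [-0.1,0,0],"angular": [0,0,0],"gripper": 58},
    {"dp": [-0.3,0,0],"angular": [0,0,0],"gripper": 58},
    {"dp": [-0.4,0,0],"angular": [0,0,0],"gripper": 58},
    {"dp": [-0.4,0,0],"angular": [0,0,0],"gripper": 58},
    {"dp": [-0.2,0,0],"angular": [0,0,0],"gripper": 58},
    {"dp": [0,0,0],"angular": [0,0,0],"gripper": 58},
    {"dp": [0,0,0],"angular": [0,0,0],"gripper": 58}
  ]
}}

```text
clock: 23.5
position: [0.5988, 0.2802, 0.2252]
ee_rot: [0.426, 0.568, 0.424, -0.562]
contact_force: [-0.4, -0.3, -0.3]
width: 0.0578
```

```bash
python3 - <<'E'
from h import *
s=get_state();d=get_image('wrist')
disc(d,s,120,.055,.09);disc(d,s,15,.055,.09)
plan([((.477,-.362,.22),-82,11)])
E
```

```text
disc [306 287  31  29 688] z 0.06851541983013712 [0.5294 0.2998]
disc [305 209  33  32 839] z 0.06848807698070147 [0.5987 0.2803]
at [0.5989 0.2802 0.2251] psi -106.05 t 23.55 w 0.0578 q [ 0.33  0.4   1.32 -0.    1.4   2.18]
[0.002, 0.046, 0.493] [-0.024, -0.0, -0.0]
[0.002, 0.027, 0.494] [-0.024, -0.0, -0.0]
[0.002, 0.008, 0.495] [-0.024, -0.0, -0.0]
[0.002, -0.011, 0.495] [-0.024, -0.0, -0.0]
[0.002, -0.03, 0.494] [-0.024, -0.0, -0.0]
[0.003, -0.049, 0.493] [-0.024, -0.0, -0.0]
[0.003, -0.067, 0.491] [-0.024, -0.0, -0.0]
[0.003, -0.086, 0.488] [-0.024, -0.0, -0.0]
[0.003, -0.105, 0.484] [-0.024, -0.0, -0.0]
[0.003, -0.123, 0.48] [-0.024, -0.0, -0.0]
[0.004, -0.141, 0.475] [-0.024, -0.0, -0.0]
```

Both cups are seated (tops at 0.0685, centres within 1 mm). Now to the lid.

Call:
{"api": "arm_command", "payload": {
  "series": [
    {"dp": [0,0.04,0.25],"angular": [-0.02,0,0],"gripper": 60},
    {"dp": [0,0.03,0.45],"angular": [-0.024,0,0],"gripper": 60},
    {"dp": [0,0.01,0.49],"angular": [-0.024,0,0],"gripper": 60},
    {"dp": [0,-0.01,0.49],"angular": [-0.024,0,0],"gripper": 60},
    {"dp": [0,-0.03,0.49],"angular": [-0.024,0,0],"gripper": 60},
    {"dp": [0,-0.05,0.49],"angular": [-0.024,0,0],"gripper": 60},
    {"dp": [0,-0.07,0.49],"angular": [-0.024,0,0],"gripper": 60},
    {"dp": [0,-0.09,0.49],"angular": [-0.024,0,0],"gripper": 60}
  ]
}}

```text
clock: 24.55
position: [0.5115, -0.1594, 0.2099]
ee_rot: [0.504, 0.489, 0.513, -0.493]
contact_force: [1.1, -0.1, -0.1]
width: 0.0604
```

```bash
python3 - <<'E'
from h import *
plan([((.477,-.362,.2),-82,4)])
E
```

```text
at [ 0.5115 -0.1594  0.2099] psi -88.06 t 24.55 w 0.0604 q [-0.43  0.24  1.61 -0.    1.3   1.11]
[0.02, -0.086, 0.419] [-0.017, -0.001, 0.002]
[0.02, -0.097, 0.417] [-0.017, -0.001, 0.002]
[0.02, -0.108, 0.414] [-0.017, -0.001, 0.002]
[0.02, -0.119, 0.411] [-0.017, -0.001, 0.002]
```

Call:
{"api": "arm_command", "payload": {
  "series": [
    {"dp": [0,-0.086,0.42],"angular": [-0.014,-0.001,0.002],"gripper": 60},
    {"dp": [0,-0.097,0.42],"angular": [-0.014,-0.001,0.002],"gripper": 60},
    {"dp": [0,-0.108,0.4],"angular": [-0.014,-0.001,0.002],"gripper": 60},
    {"dp": [0,-0.119,0.32],"angular": [-0.012,-0.001,0.002],"gripper": 60},
    {"dp": [0,-0.03,0.1],"angular": [-0.004,0,0],"gripper": 60},
    {"dp": [0,0,0],"angular": [0,0,0],"gripper": 60},
    {"dp": [0,0,0],"angular": [0,0,0],"gripper": 60},
    {"dp": [0,0,0],"angular": [0,0,0],"gripper": 60}
  ]
}}

```text
clock: 25.55
position: [0.466, -0.3664, 0.1986]
ee_rot: [0.523, 0.469, 0.536, -0.468]
contact_force: [-0.3, -0.3, 0.1]
width: 0.0598
```

```bash
python3 - <<'E'
from h import *
s=get_state();d=get_image('wrist');cv2.imwrite('pics/w4.png',d['image']);P=cloud(d,s)
Q=P.reshape(-1,3);ok=(d['depth'].ravel()>0)&(abs(Q[:,1]+.366)<.13)&(abs(Q[:,0]-.476)<.13)
for n,lo,hi in [('bar',.058,.07),('lid',.014,.035)]:
    q=Q[ok&(Q[:,2]>lo)&(Q[:,2]<hi)];print(n,len(q),cv2.minAreaRect(q[:,:2].astype(np.float32)),np.median(q[:,2]))
plan([((.477,-.365,.12),-81.7,4)])
E
```

```text
bar 2946 ((0.4756261706352234, -0.36499646306037903), (0.07878871262073517, 0.02382965385913849), 7.850140571594238) 0.06358987702877314
lid 31738 ((0.4753175377845764, -0.3653161823749542), (0.16985486447811127, 0.17071020603179932), 7.642463207244873) 0.021322639548624595
at [ 0.466  -0.3663  0.1987] psi -82.93 t 25.6 w 0.06 q [-0.78  0.33  1.51  0.    1.32  0.66]
[0.164, 0.025, 0.003] [-0.003, -0.002, 0.002]
[0.164, 0.024, 0.002] [-0.003, -0.002, 0.002]
[0.164, 0.024, 0.002] [-0.003, -0.002, 0.002]
[0.164, 0.024, 0.001] [-0.003, -0.002, 0.002]
```

View pics/w4.png

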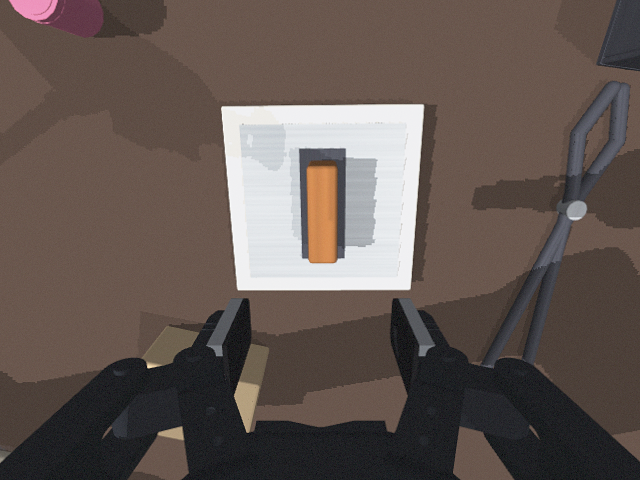

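The lid bar is centred at (322,214), with the lid square around it. Centre is (0.4755, -0.3652), yaw 7.75°. Descending in two stages.

Call:
{"api": "arm_command", "payload": {
  "series": [
    {"dp": [0.05,0.02,-0.003],"angular": [-0.002,-0.002,0.002],"gripper": 60},
    {"dp": [0.15,0.02,-0.003],"angular": [-0.002,-0.002,0.002],"gripper": 60},
    {"dp": [0.2,0.02,-0.003],"angular": [-0.002,-0.002,0.002],"gripper": 60},
    {"dp": [0.2,0.01,0],"angular": [-0.001,-0.002,0.002],"gripper": 60},
    {"dp": [0.2,0,0],"angular": [0,0,0],"gripper": 60},
    {"dp": [0.1,0,0],"angular": [0,0,0],"gripper": 60},
    {"dp": [0,0,0],"angular": [0,0,0],"gripper": 60},
    {"dp": [0,0,0],"angular": [0,0,0],"gripper": 60}
  ]
}}

```text
clock: 26.6
position: [0.4774, -0.3598, 0.0889]
ee_rot: [0.536, 0.465, 0.532, -0.462]
contact_force: [0.4, 0.7, 1.1]
width: 0.0599
```

```bash
python3 - <<'E'
from h import *
plan([((.4755,-.3652,.036),-82.25,4)])
E
```

```text
at [ 0.4774 -0.3598  0.0889] psi -81.93 t 26.6 w 0.0599 q [-0.76  0.42  1.67  0.    1.05  0.66]
[0.11, -0.006, 0.01] [0.001, 0.0, -0.001]
[0.11, -0.006, 0.01] [0.001, 0.0, -0.001]
[0.11, -0.006, 0.01] [0.001, 0.0, -0.001]
[0.11, -0.006, 0.01] [0.001, 0.0, -0.001]
```

Call:
{"api": "arm_command", "payload": {
  "series": [
    {"dp": [0,-0.008,0.015],"angular": [0.001,0,-0.001],"gripper": 60},
    {"dp": [0.06,-0.006,0.012],"angular": [0.001,0,-0.001],"gripper": 60},
    {"dp": [0.1,-0.006,0.008],"angular": [0.001,0,-0.001],"gripper": 60},
    {"dp": [0.1,-0.005,0.004],"angular": [0,0,0],"gripper": 60},
    {"dp": [0.1,-0.002,0],"angular": [0,0,0],"gripper": 60},
    {"dp": [0.06,0,0],"angular": [0,0,0],"gripper": 60},
    {"dp": [0,0,0],"angular": [0,0,0],"gripper": 60},
    {"dp": [0,0,0],"angular": [0,0,0],"gripper": 60}
  ]
}}

```text
clock: 27.6
position: [0.4754, -0.3662, 0.0359]
ee_rot: [0.534, 0.465, 0.531, -0.465]
contact_force: [0.6, 0.0, -1.5]
width: 0.0598
```

```bash
python3 - <<'E'
from h import *
plan([((.4755,-.3652,.036),-82.25,4)]);print(rot(get_state()['ee_rot']).round(4))
E
```

```text
at [ 0.4754 -0.3662  0.0359] psi -82.25 t 27.6 w 0.0598 q [-0.77  0.48  1.72  0.    0.94  0.66]
[-0.0, 0.001, -0.002] [0.0, 0.0, -0.0]
[-0.0, 0.001, -0.002] [0.0, 0.0, -0.0]
[-0.0, 0.001, -0.002] [0.0, 0.0, -0.0]
[-0.0, 0.001, -0.002] [0.0, 0.0, -0.0]
[[ 0.0028  0.9909  0.1349]
 [-0.0026  0.1349 -0.9909]
 [-1.      0.0024  0.0029]]
```

Well aligned. Close at 100 N and lift gently.

Call:
{"api": "arm_command", "payload": {
  "series": [
    {"dp": [0,0,0],"angular": [0,0,0],"gripper": 15},
    {"dp": [0,0,0],"angular": [0,0,0],"gripper": 15},
    {"dp": [0,0,0],"angular": [0,0,0],"gripper": 15},
    {"dp": [0,0,0],"angular": [0,0,0],"gripper": 15},
    {"dp": [-0.05,0,0],"angular": [0,0,0],"gripper": 15},
    {"dp": [-0.1,0,0],"angular": [0,0,0],"gripper": 15},
    {"dp": [-0.2,0,0],"angular": [0,0,0],"gripper": 15},
    {"dp": [-0.2,0,0],"angular": [0,0,0],"gripper": 15}
  ],
  "grip_force": 100
}}

```text
clock: 28.6
position: [0.4728, -0.3634, 0.1017]
ee_rot: [0.531, 0.465, 0.535, -0.465]
contact_force: [0.2, -0.2, -5.8]
width: 0.0227
```

Call:
{"api": "arm_command", "payload": {
  "series": [
    {"dp": [-0.25,0,0],"angular": [0,0,0],"gripper": 15},
    {"dp": [-0.25,0,0],"angular": [0,0,0],"gripper": 15},
    {"dp": [-0.25,0,0],"angular": [0,0,0],"gripper": 15},
    {"dp": [-0.25,0,0],"angular": [0,0,0],"gripper": 15},
    {"dp": [-0.1,0,0],"angular": [0,0,0],"gripper": 15},
    {"dp": [0,0,0],"angular": [0,0,0],"gripper": 15},
    {"dp": [0,0,0],"angular": [0,0,0],"gripper": 15},
    {"dp": [0,0,0],"angular": [0,0,0],"gripper": 15}
  ]
}}

```text
clock: 29.6
position: [0.471, -0.3619, 0.2379]
ee_rot: [0.529, 0.465, 0.536, -0.465]
contact_force: [0.6, 0.1, -4.7]
width: 0.0221
```

```bash
cat >> h.py <<'E'
def lidpose(s,d):
    P=cloud(d,s);z=s['position'][2]-.013;Q=P.reshape(-1,3)
    ok=(d['depth'].ravel()>0)&(abs(Q[:,2]-z)<.010)&(np.linalg.norm(Q[:,:2]-s['position'][:2],axis=1)<.13)
    q=Q[ok];pl=q[abs(q[:,2]-np.median(q[:,2]))<.02]
    A=np.c_[pl[:,:2]-s['position'][:2],np.ones(len(pl))];c=np.linalg.lstsq(A,pl[:,2],rcond=None)[0]
    print('lid',cv2.minAreaRect(q[:,:2].astype(np.float32)),'slope',c.round(4),'tcp',s['position'].round(4))
E
python3 - <<'E'
from h import *
s=get_state();d=get_image('wrist');cv2.imwrite('pics/w5.png',d['image']);lidpose(s,d)
plan([((.5642,.2901,.22),-106.05,14)])
E
```

```text
lid ((0.4702879786491394, -0.3617902100086212), (0.16982150077819824, 0.170057013630867), 7.450616836547852) slope [-0.0194  0.0063  0.2225] tcp [ 0.471  -0.3619  0.2379]
at [ 0.4709 -0.3618  0.2377] psi -82.25 t 29.65 w 0.0223 q [-0.77  0.31  1.44  0.    1.4   0.66]
[0.013, 0.107, -0.377] [0.019, -0.0, 0.0]
[0.013, 0.096, -0.38] [0.019, -0.0, 0.0]
[0.013, 0.085, -0.383] [0.019, -0.0, 0.0]
[0.013, 0.074, -0.385] [0.019, -0.0, 0.0]
[0.012, 0.062, -0.387] [0.019, -0.0, 0.0]
[0.012, 0.051, -0.389] [0.019, -0.0, 0.0]
[0.012, 0.039, -0.39] [0.019, -0.0, 0.0]
[0.012, 0.027, -0.391] [0.019, -0.0, 0.0]
[0.012, 0.016, -0.392] [0.019, -0.0, 0.0]
[0.012, 0.004, -0.392] [0.019, -0.0, 0.0]
[0.011, -0.008, -0.392] [0.019, -0.0, 0.0]
[0.011, -0.019, -0.392] [0.019, -0.0, 0.0]
[0.011, -0.031, -0.391] [0.019, -0.0, 0.0]
[0.011, -0.042, -0.39] [0.019, -0.0, 0.0]
```

View pics/w5.png

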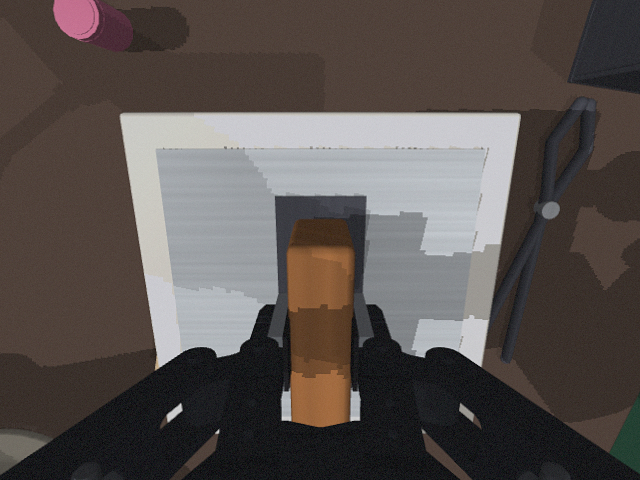

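The lid is held level. Carrying it across.

Call:
{"api": "arm_command", "payload": {
  "series": [
    {"dp": [0,0.05,-0.15],"angular": [0.01,0,0],"gripper": 15},
    {"dp": [0,0.09,-0.3],"angular": [0.019,0,0],"gripper": 15},
    {"dp": [0,0.09,-0.38],"angular": [0.019,0,0],"gripper": 15},
    {"dp": [0,0.08,-0.385],"angular": [0.019,0,0],"gripper": 15},
    {"dp": [0,0.065,-0.39],"angular": [0.019,0,0],"gripper": 15},
    {"dp": [0,0.055,-0.39],"angular": [0.019,0,0],"gripper": 15},
    {"dp": [0,0.043,-0.39],"angular": [0.019,0,0],"gripper": 15},
    {"dp": [0,0.03,-0.39],"angular": [0.019,0,0],"gripper": 15}
  ]
}}

```text
clock: 30.65
position: [0.5219, -0.02, 0.2334]
ee_rot: [-0.467, -0.524, -0.479, 0.527]
contact_force: [2.1, 0.5, -5.2]
width: 0.0224
```

```bash
python3 - <<'E'
from h import *
plan([((.5642,.2901,.22),-106.05,8)])
E
```

```text
at [ 0.5219 -0.02    0.2334] psi -95.99 t 30.65 w 0.0224 q [-0.18  0.2   1.6   0.01  1.35  1.5 ]
[0.017, 0.01, -0.326] [0.014, -0.001, 0.001]
[0.016, 0.003, -0.326] [0.014, -0.001, 0.001]
[0.016, -0.004, -0.326] [0.014, -0.001, 0.001]
[0.016, -0.011, -0.326] [0.014, -0.001, 0.001]
[0.015, -0.018, -0.325] [0.014, -0.001, 0.001]
[0.015, -0.025, -0.325] [0.014, -0.001, 0.001]
[0.015, -0.033, -0.324] [0.014, -0.001, 0.001]
[0.014, -0.04, -0.324] [0.014, -0.001, 0.001]
```

Call:
{"api": "arm_command", "payload": {
  "series": [
    {"dp": [0,0.01,-0.38],"angular": [0.015,-0.001,0.001],"gripper": 15},
    {"dp": [0,0.003,-0.38],"angular": [0.015,-0.001,0.001],"gripper": 15},
    {"dp": [0,-0.004,-0.38],"angular": [0.015,-0.001,0.001],"gripper": 15},
    {"dp": [0,-0.011,-0.38],"angular": [0.015,-0.001,0.001],"gripper": 15},
    {"dp": [0,-0.018,-0.36],"angular": [0.014,-0.001,0.001],"gripper": 15},
    {"dp": [0,-0.025,-0.3],"angular": [0.014,-0.001,0.001],"gripper": 15},
    {"dp": [0,-0.033,-0.2],"angular": [0.01,0,0],"gripper": 15},
    {"dp": [0,-0.02,-0.08],"angular": [0.004,0,0],"gripper": 15}
  ]
}}

```text
clock: 31.65
position: [0.5595, 0.2859, 0.2276]
ee_rot: [-0.427, -0.557, -0.432, 0.567]
contact_force: [0.4, -0.5, -5.8]
width: 0.0222
```

```bash
python3 - <<'E'
from h import *
plan([((.5642,.2901,.20),-106.05,4)])
E
```

```text
at [0.5595 0.2859 0.2276] psi -105.23 t 31.65 w 0.0222 q [0.36 0.37 1.38 0.   1.41 2.2 ]
[0.057, 0.008, -0.011] [0.002, 0.001, 0.002]
[0.057, 0.008, -0.011] [0.002, 0.001, 0.002]
[0.057, 0.007, -0.011] [0.002, 0.001, 0.002]
[0.057, 0.007, -0.011] [0.002, 0.001, 0.002]
```

Call:
{"api": "arm_command", "payload": {
  "series": [
    {"dp": [0,0.008,-0.01],"angular": [0.002,0.001,0.002],"gripper": 15},
    {"dp": [0.04,0.008,-0.01],"angular": [0.002,0.001,0.002],"gripper": 15},
    {"dp": [0.06,0.008,-0.01],"angular": [0.002,0.001,0.002],"gripper": 15},
    {"dp": [0.06,0.006,-0.005],"angular": [0.002,0.001,0.002],"gripper": 15},
    {"dp": [0.04,0,0],"angular": [0,0,0],"gripper": 15},
    {"dp": [0,0,0],"angular": [0,0,0],"gripper": 15},
    {"dp": [0,0,0],"angular": [0,0,0],"gripper": 15},
    {"dp": [0,0,0],"angular": [0,0,0],"gripper": 15}
  ]
}}

```text
clock: 32.65
position: [0.5638, 0.2849, 0.2008]
ee_rot: [-0.425, -0.564, -0.424, 0.567]
contact_force: [0.2, 0.3, -5.5]
width: 0.0225
```

```bash
python3 - <<'E'
from h import *
s=get_state();d=get_image('wrist');lidpose(s,d);print(rot(s['ee_rot']).round(4).tolist())
plan([((.5642,.2901,.145),-106.05,4)])
E
```

```text
lid ((0.5630906820297241, 0.28531622886657715), (0.17046956717967987, 0.17007488012313843), 73.580078125) slope [-0.0147  0.0006  0.1853] tcp [0.5638 0.2849 0.2008]
[[-0.0033, 0.9605, -0.2782], [-0.0038, -0.2782, -0.9605], [-1.0, -0.0021, 0.0046]]
at [0.5638 0.285  0.2009] psi -106.15 t 32.7 w 0.0227 q [ 0.36  0.38  1.42 -0.    1.34  2.21]
[0.116, -0.002, -0.011] [-0.0, 0.001, 0.0]
[0.116, -0.002, -0.011] [-0.0, 0.001, 0.0]
[0.116, -0.002, -0.011] [-0.0, 0.001, 0.0]
[0.116, -0.002, -0.011] [-0.0, 0.001, 0.0]
```

Call:
{"api": "arm_command", "payload": {
  "series": [
    {"dp": [0,0,-0.015],"angular": [0,0.001,0],"gripper": 15},
    {"dp": [0.07,0,-0.012],"angular": [0,0.001,0],"gripper": 15},
    {"dp": [0.1,0,-0.01],"angular": [0,0.001,0],"gripper": 15},
    {"dp": [0.1,0,-0.005],"angular": [0,0.001,0],"gripper": 15},
    {"dp": [0.1,0,0],"angular": [0,0,0],"gripper": 15},
    {"dp": [0.06,0,0],"angular": [0,0,0],"gripper": 15},
    {"dp": [0,0,0],"angular": [0,0,0],"gripper": 15},
    {"dp": [0,0,0],"angular": [0,0,0],"gripper": 15}
  ]
}}

```text
clock: 33.7
position: [0.5647, 0.2902, 0.1446]
ee_rot: [-0.424, -0.565, -0.426, 0.566]
contact_force: [-0.4, -0.0, -4.8]
width: 0.0225
```

```bash
python3 - <<'E'
from h import *
plan([((.5650,.2898,.126),-106.05,4)])
E
```

```text
at [0.5647 0.2902 0.1446] psi -106.13 t 33.7 w 0.0225 q [0.36 0.42 1.5  0.   1.22 2.21]
[0.039, 0.001, 0.001] [-0.0, -0.0, 0.001]
[0.039, 0.001, 0.001] [-0.0, -0.0, 0.001]
[0.039, 0.001, 0.001] [-0.0, -0.0, 0.001]
[0.039, 0.001, 0.001] [-0.0, -0.0, 0.001]
```

Call:
{"api": "arm_command", "payload": {
  "series": [
    {"dp": [0.02,0.001,0.001],"angular": [0,0,0.001],"gripper": 15},
    {"dp": [0.04,0.001,0.001],"angular": [0,0,0.001],"gripper": 15},
    {"dp": [0.04,0,0],"angular": [0,0,0],"gripper": 15},
    {"dp": [0.03,0,0],"angular": [0,0,0],"gripper": 15},
    {"dp": [0.02,0,0],"angular": [0,0,0],"gripper": 15},
    {"dp": [0,0,0],"angular": [0,0,0],"gripper": 15},
    {"dp": [0,0,0],"angular": [0,0,0],"gripper": 15},
    {"dp": [0,0,0],"angular": [0,0,0],"gripper": 15}
  ]
}}

```text
clock: 34.7
position: [0.5657, 0.2902, 0.1266]
ee_rot: [0.425, 0.566, 0.425, -0.564]
contact_force: [-0.7, 0.4, -4.8]
width: 0.0223
```

```bash
python3 - <<'E'
from h import *
s=get_state();d=get_image('wrist');lidpose(s,d);print(rot(s['ee_rot'])[2].round(4),s['contact_force'],np.abs(s['qd']).max())
plan([])
d=get_image('scene')
im=d['image'];cv2.imwrite('pics/s2.png',cv2.resize(im[120:330,250:530],(800,600),interpolation=cv2.INTER_CUBIC))
P=cloud(d).reshape(-1,3);ok=(d['depth'].ravel()>0)&(np.linalg.norm(P[:,:2]-[.5642,.2901],axis=1)<.13)
h,e=np.histogram(P[ok,2],bins=np.arange(.06,.16,.004));print([(round(b,3),int(c)) for b,c in zip(e,h)])
q=P[ok&(abs(P[:,2]-.112)<.008)];print(cv2.minAreaRect(q[:,:2].astype(np.float32)))
t=get_image('top');T0=cloud(t)
disp=lambda u0,u1,v0,v1,lo,hi:cv2.minAreaRect(T0[v0:v1,u0:u1].reshape(-1,3)[(lambda z:(z>lo)&(z<hi))(T0[v0:v1,u0:u1,2].ravel())][:,:2].astype(np.float32))
print('brick',disp(225,290,190,295,.108,.12));cv2.imwrite('pics/t2.png',t['image'])
E
```

```text
lid ((0.5654298067092896, 0.2904755175113678), (0.1701478213071823, 0.1694870889186859), 73.58073425292969) slope [-0.0088  0.0064  0.1111] tcp [0.5657 0.2902 0.1266]
[-1.      0.0019 -0.0026] [-0.67041177  0.42074414 -4.77484476] 0.0026124535607607424
at [0.5657 0.2902 0.1267] psi -106.14 t 34.75 w 0.0221 q [0.36 0.43 1.53 0.   1.17 2.22]
[(np.float64(0.06), 150), (np.float64(0.064), 101), (np.float64(0.068), 290), (np.float64(0.072), 411), (np.float64(0.076), 48), (np.float64(0.08), 1), (np.float64(0.084), 6), (np.float64(0.088), 52), (np.float64(0.092), 86), (np.float64(0.096), 102), (np.float64(0.1), 108), (np.float64(0.104), 427), (np.float64(0.108), 1275), (np.float64(0.112), 409), (np.float64(0.116), 27), (np.float64(0.12), 21), (np.float64(0.124), 16), (np.float64(0.128), 17), (np.float64(0.132), 21), (np.float64(0.136), 29), (np.float64(0.14), 30), (np.float64(0.144), 22), (np.float64(0.148), 75), (np.float64(0.152), 85)]
((0.5676697492599487, 0.2887897491455078), (0.17348845303058624, 0.17893977463245392), 73.14058685302734)
brick ((0.5260079503059387, 0.16879597306251526), (0.14557166397571564, 0.23000437021255493), 72.44342803955078)
```

View pics/s2.png

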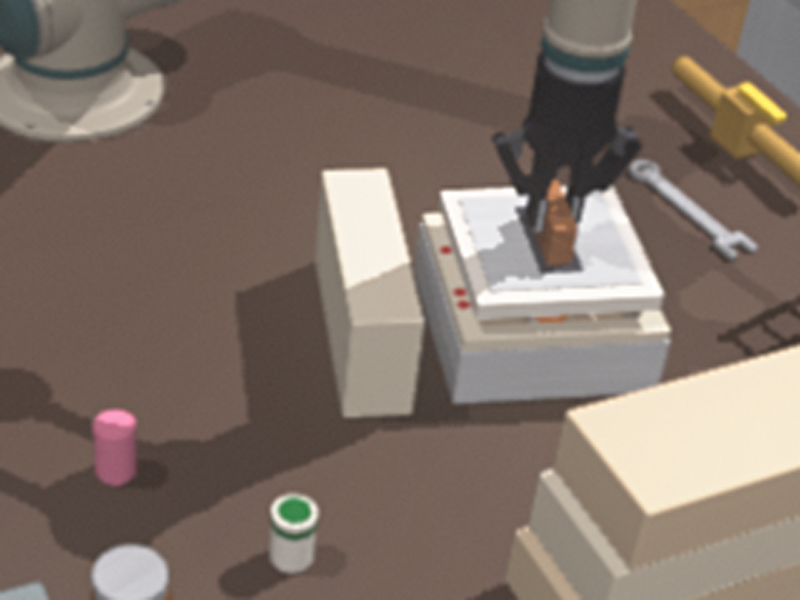

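The picture shows the lid level over the furnace with a gap at the rim, amber visible beneath it, and the firebrick standing. Handing in.

```bash
python3 -c "
from rig import sign_off,get_state
print(sign_off());s=get_state();print(s['clock'],s['position'],s['width'])"
```

```text
the job is handed in; nothing more can be done
None
the job is handed in; nothing more can be done
```

The job is handed in at about 35 s of the 72 s. The blue cup is in the one-dot pocket, the amber cup is in the two-dot pocket, and the lid is held still over the furnace mouth. `sign_off` gave no verdict.

- **Cups:** my last clear view of both, before fetching the lid, showed their tops at z ≈ 0.0685 m. Both were within about 1 mm of their pocket centres and released. The first grip on the blue cup was about 6 mm off-centre, so I reopened, centred and gripped again before lifting.
- **Lid:** it went over the firebrick with roughly 80 mm to spare. The last wrist check put it about 1.3 mm from the mouth centre and within about 0.5° of square. It was level within about 0.6°, with its underside about 16–17 mm above the rim. The arm was at rest, with nothing unusual in the wrist force.
- **Bystanders:** the final picture shows the firebrick upright, with the green cup and wrench looking undisturbed. I did not re-measure any bystander at the end, and the offcut and tongs were outside that picture.
- **Checks that disagreed:** the last brick measurement from the top camera was no use, because the lid sat at the same height and merged with it. The scene camera put the lid centre 2–3 mm from the wrist reading, still well within the 10 mm limit.

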